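# Rack the repaired relays and clamp the row

## Robot

A 6-joint arm with a two-finger parallel gripper is mounted at the origin on the work surface. World frame = base frame: x ahead of the robot, y to its left, z up, the work surface at z = 0. Lengths are in mm, angles in rad, forces in N, time in s.
With the tool pointing down it reaches from about 275 to 750 mm from the base axis. Payload 10.2 kg.
Tool frame: the origin (TCP) lies between the finger pads; the fingertips stand 17 mm ahead of it and the grasp point (between the pads) lies 2 mm behind it; z points along the fingers, y is the line along which they close (so a half turn about z gives the same grasp; the last joint's range is limited). The gripper opens to 85 mm and grips with 20 to 120 N. Pads are 22 mm wide; open, the fingers measure 114 mm over their backs; the gripper's body (76 mm by 85 mm) begins 54 mm behind the grasp point. The pads swing forward as they close: fully open they stand 13 mm farther back than shut.
Start: joints at [-1.442, 0.313, 1.498, -0, 1.331, -0.223], TCP at [180.896, -492.857, 248.294] pointing down, gripper open.
Joint ranges: [-2.94, 2.94], [-0.97, 2.17], [0.19, 2.56], [-1.23, 4.37], [0.02, 3.11], [-2.88, 2.88]. Speed limits (rad/s): [2.39, 2.39, 3.01, 3.14, 3.14, 3.14].

## Interface

Orientations are given as a unit quaternion [w, x, y, z].
In Python, from rig import * gives the robot as it stands.
- The arm moves only by the tool step_arm, never from a script. Its argument "commands" is text: rows parted by semicolons, each of 7 numbers parted by spaces: the opening, from 0 (shut) to 1 (fully open), then the shift along the tool's x, y, z in cm, then the turn, a rotation vector about the tool's x, y, z in rad. In form: hand x y z rx ry rz; .... A call has 1 to 20 rows; each row is the pose to reach, as a shift and turn from the pose commanded when the call began, along the tool's axes at that moment; what a row does not reach only later rows make up. A row lasts 1/12 s, in which the tool goes at most 41.7 mm and 7.16 degrees, less where a joint would pass 70% of its speed; a pose out of reach is approached as far as the arm can. A call with a gripper value outside its range is refused whole. The fingers move at their own pace and stop on an object; "newtons" is the grip in N (left out, the last holds). Time passes only in rows, so rows that repeat a pose let the fingers close. It gives the time, the measured TCP pose, the force, the opening and the grip force at its end, in the units of the state.
- sense(): the state, without advancing time (a new reading comes with each control period).
- capture(name): name is "side" or "top" or "wrist"; returns the picture (384x512x3 uint8, red, green, blue); there is no depth.
- camera_model(name): a dict with "mtx" (3x3 intrinsics, pixels), "eye" and "rotation" of the camera in the world. Camera axes: x right, y down, z forward; pixel columns grow to the right and rows downward; lengths in mm; the calibration is good to about 2 mm. A picture is of the moment at which its call begins: read the wrist's pose just before it. camera_model takes no time and is no camera call; for the wrist camera it gives the pose at the moment of the call.
- finish_job(): hands the job in; it is judged then, once.
Trained networks look in the newest picture that a camera, given by its name, has taken for a name from the list of things; names that differ only in an ending like _2 or _b are one class to them, and where a whole thing is asked for, a point or a joint stands for the part that bears it (a point fixed in the world has none). Each returns a list of dicts, best first, with "score" (0 to 1); they miss things now and then, are a little off and sometimes report something else, mostly with a low value. They report only what shows in the picture. A call takes as long as a camera call. They do not tell look-alikes from the thing itself.
- search_frame(camera, label): "rect" ([centre column, centre row, width, height] in pixels, round what is visible of it).
- trace(camera, label): "mask" (384x512 bool, what is visible of it) and "rect" ([centre column, centre row, width, height] in pixels, round what is visible of it).
- spot_point(camera, label): "xy" ([column, row] in pixels: a listed point, or the origin of a listed thing).
The state is a dict: "time_s": time; "joints": joint angles; "dq": joint speeds; "tau": joint torques, N m; "eef_pos": TCP position; "ee_rot": TCP orientation; "force": force on the tool from outside, world axes, zero at the start; "wrist_torque": the same for the moment, N m; "grip_width": opening from 0.0 (shut) to 1.0 (fully open); "grip_force": force on a finger pad.
Only numpy, scipy, OpenCV 4.12 (cv2) and the standard library are available. Lean on these libraries where they do the work, as an engineer would, in place of code of your own. Each camera call takes 0.05 s, during which the arm holds its last target. There are 200 camera calls.

## Task

Put the repaired relays away on the rack: swing the rack's sprung clamp up until it catches in its last notch and stays up, then stand every relay on the shelf in one straight row, fronts (white label) facing the robot, backs close along the low rear rail, close side by side (gaps up to 10 mm) starting at the left end stop with no place skipped. When all of them are in the row, press the release plunger so that the clamp springs down onto their tops, and leave the other things on the bench where they are.

Things in the scene. Friction and masses are not known exactly. Their poses are not given: they have to be found in the camera images.
- rack: storage rack, fixed. Origin: on the bench under the middle of the row's centre line; x away from the robot (yaw 0 = square), y left, z up. Shelf 40 mm above the bench, x -80 to 165, y -150 to 150 mm, open in front and right. Left end stop 30 mm high, inner face y = 145. Rear rail 15 mm high, front face x = 34: a relay centred at x = 0 is 4 mm off the rail
- corner (a point): the point on the shelf surface where the rail's front face meets the left stop's inner face: rack frame (34, 145, 40) mm
- hinge (a point): middle of the clamp's hinge axis, which runs along the rack's y: rack frame (130, 0, 105) mm, behind the row
- clamp (a joint): clamp angle, rad: 0 = down (level, towards the robot), 1.57 = upright, limit 1.87. Sprung down; rises freely, a ratchet catches it at 0.64, 1.19 and 1.74 (last notch, clear of the row) when raised some 0.05 beyond. Only the plunger frees it. Starts down or in notch 1; reads 0.09 resting on relays. 328 mm wide; its rubber pad bar, 130 mm from the hinge, meets the relays' tops
- handle (a point): middle of the clamp's handle: black round bar 12 mm thick, 118 mm long, parallel to the hinge axis (rack y), 70 mm beyond the pad bar. Moves on a 200 mm arc about the hinge; when raised it stands 0.30 m above the bench, behind the row; takes 3 to 5 N (more if fast); turns between the fingers when pinched from above; the middle 100 mm is free
- release (a joint): travel of the release plunger, m: 0 = up, 0.012 = fully down; frees the clamp beyond about 0.010, taking 2 N at first and 5 N at the end. Springs up when let go; dips by itself as the ratchet clicks past a notch
- release_top (a point): centre of the top of the release plunger: black round button 30 mm across on a grey housing 56 mm square at the rack's right side, rack frame (0, -235, 125) mm when up; pressed straight down. The clamp's sweep ends 70 mm to its left
- relay1: plug-in relay, block 60 mm deep (own x) x 48 mm wide (y) x 70 mm tall, about 0.35 kg: black base and flat top, smoky cover. Front (own -x): white label, brass strip at its foot, white strip on the top's front edge. Origin: centre of the underside, z up. Starts upright on the bench, front within 0.6 rad of facing the robot. 4 or 5 are present; absent ones read None
- relay2: plug-in relay, block 60 mm deep (own x) x 48 mm wide (y) x 70 mm tall, about 0.35 kg: black base and flat top, smoky cover. Front (own -x): white label, brass strip at its foot, white strip on the top's front edge. Origin: centre of the underside, z up. Starts upright on the bench, front within 0.6 rad of facing the robot. 4 or 5 are present; absent ones read None
- relay3: plug-in relay, block 60 mm deep (own x) x 48 mm wide (y) x 70 mm tall, about 0.35 kg: black base and flat top, smoky cover. Front (own -x): white label, brass strip at its foot, white strip on the top's front edge. Origin: centre of the underside, z up. Starts upright on the bench, front within 0.6 rad of facing the robot. 4 or 5 are present; absent ones read None
- relay4: plug-in relay, block 60 mm deep (own x) x 48 mm wide (y) x 70 mm tall, about 0.35 kg: black base and flat top, smoky cover. Front (own -x): white label, brass strip at its foot, white strip on the top's front edge. Origin: centre of the underside, z up. Starts upright on the bench, front within 0.6 rad of facing the robot. 4 or 5 are present; absent ones read None
- relay5: plug-in relay, block 60 mm deep (own x) x 48 mm wide (y) x 70 mm tall, about 0.35 kg: black base and flat top, smoky cover. Front (own -x): white label, brass strip at its foot, white strip on the top's front edge. Origin: centre of the underside, z up. Starts upright on the bench, front within 0.6 rad of facing the robot. 4 or 5 are present; absent ones read None
- bin: bystander, to be left where it is: amber plastic open bin 120 x 80 x 110 mm, origin under its centre
- screwdriver: bystander, to be left where it is: screwdriver with a red handle lying flat, along its own x, some 200 mm long
- spool: bystander, to be left where it is: solder spool, 56 mm across, 50 mm tall, standing; origin under its centre
- flux: bystander, to be left where it is: small amber flux bottle, 44 mm across, 90 mm tall; origin under its centre
- brush: bystander, to be left where it is: brush lying flat along its own x
- meter: bystander, to be left where it is: hand-held meter, 160 x 80 x 35 mm, lying flat; origin under its centre
Mind the look-alikes: they are no part of the job. Leave any green or pink look-alike of the relay5 alone.

How it is judged (in metres and radians):
On the way, in this order (a step that is already met when the one before it is completed fails the run):
1. the clamp is caught in its last notch and has been let go (value of joint clamp above 1.65 rad and contact force between the fingers and clamp below 0.3 N), for 0.5 s.
2. with the clamp up, all relays stand released in the row (x of relay1 in the frame of rack between -0.012 and 0.007 m and z of relay1 in the frame of rack between 0.036 and 0.045 m and angle between each of relay1, relay2, relay3, relay4, relay5's own z axis and vertical below 0.08 rad and angle between the x axis of each of relay1, relay2, relay3, relay4, relay5 and the x axis of rack, either way round below 0.14 rad and x of hinge in the frame of relay1 above 0.06 m and (y of relay1 in the frame of rack above 0.109 m or y of relay2 in the frame of relay1 between 0.042 and 0.06 m or y of relay3 in the frame of relay1 between 0.042 and 0.06 m or y of relay4 in the frame of relay1 between 0.042 and 0.06 m or y of relay5 in the frame of relay1 between 0.042 and 0.06 m) and x of relay2 in the frame of rack between -0.012 and 0.007 m and z of relay2 in the frame of rack between 0.036 and 0.045 m and x of hinge in the frame of relay2 above 0.06 m and (y of relay2 in the frame of rack above 0.109 m or y of relay1 in the frame of relay2 between 0.042 and 0.06 m or y of relay3 in the frame of relay2 between 0.042 and 0.06 m or y of relay4 in the frame of relay2 between 0.042 and 0.06 m or y of relay5 in the frame of relay2 between 0.042 and 0.06 m) and x of relay3 in the frame of rack between -0.012 and 0.007 m and z of relay3 in the frame of rack between 0.036 and 0.045 m and x of hinge in the frame of relay3 above 0.06 m and (y of relay3 in the frame of rack above 0.109 m or y of relay1 in the frame of relay3 between 0.042 and 0.06 m or y of relay2 in the frame of relay3 between 0.042 and 0.06 m or y of relay4 in the frame of relay3 between 0.042 and 0.06 m or y of relay5 in the frame of relay3 between 0.042 and 0.06 m) and x of relay4 in the frame of rack between -0.012 and 0.007 m and z of relay4 in the frame of rack between 0.036 and 0.045 m and x of hinge in the frame of relay4 above 0.06 m and (y of relay4 in the frame of rack above 0.109 m or y of relay1 in the frame of relay4 between 0.042 and 0.06 m or y of relay2 in the frame of relay4 between 0.042 and 0.06 m or y of relay3 in the frame of relay4 between 0.042 and 0.06 m or y of relay5 in the frame of relay4 between 0.042 and 0.06 m) and x of relay5 in the frame of rack between -0.012 and 0.007 m and z of relay5 in the frame of rack between 0.036 and 0.045 m and x of hinge in the frame of relay5 above 0.06 m and (y of relay5 in the frame of rack above 0.109 m or y of relay1 in the frame of relay5 between 0.042 and 0.06 m or y of relay2 in the frame of relay5 between 0.042 and 0.06 m or y of relay3 in the frame of relay5 between 0.042 and 0.06 m or y of relay4 in the frame of relay5 between 0.042 and 0.06 m) and contact force between the fingers and relay1 below 0.3 N and contact force between the fingers and relay2 below 0.3 N and contact force between the fingers and relay3 below 0.3 N and contact force between the fingers and relay4 below 0.3 N and contact force between the fingers and relay5 below 0.3 N and value of joint clamp above 1.65 rad), for 0.4 s.
3. the release plunger is pressed and the clamp drops (value of joint release above 0.008 m and value of joint clamp below 1.6 rad), for 0.02 s.
At the end, for the whole second after the job is handed in: Every relay stands upright and square (0.14 rad) on the shelf, front to the robot, back within 16 mm of the rear rail, the leftmost within 12 mm of the stop, each other within 12 mm of its left neighbour; the clamp rests on their tops (0.05 to 0.14 rad), plunger up, all released, at rest (x of relay1 in the frame of rack between -0.012 and 0.007 m and z of relay1 in the frame of rack between 0.036 and 0.045 m and angle between each of relay1, relay2, relay3, relay4, relay5's own z axis and vertical below 0.08 rad and angle between the x axis of each of relay1, relay2, relay3, relay4, relay5 and the x axis of rack, either way round below 0.14 rad and x of hinge in the frame of relay1 above 0.06 m and (y of relay1 in the frame of rack above 0.109 m or y of relay2 in the frame of relay1 between 0.042 and 0.06 m or y of relay3 in the frame of relay1 between 0.042 and 0.06 m or y of relay4 in the frame of relay1 between 0.042 and 0.06 m or y of relay5 in the frame of relay1 between 0.042 and 0.06 m) and x of relay2 in the frame of rack between -0.012 and 0.007 m and z of relay2 in the frame of rack between 0.036 and 0.045 m and x of hinge in the frame of relay2 above 0.06 m and (y of relay2 in the frame of rack above 0.109 m or y of relay1 in the frame of relay2 between 0.042 and 0.06 m or y of relay3 in the frame of relay2 between 0.042 and 0.06 m or y of relay4 in the frame of relay2 between 0.042 and 0.06 m or y of relay5 in the frame of relay2 between 0.042 and 0.06 m) and x of relay3 in the frame of rack between -0.012 and 0.007 m and z of relay3 in the frame of rack between 0.036 and 0.045 m and x of hinge in the frame of relay3 above 0.06 m and (y of relay3 in the frame of rack above 0.109 m or y of relay1 in the frame of relay3 between 0.042 and 0.06 m or y of relay2 in the frame of relay3 between 0.042 and 0.06 m or y of relay4 in the frame of relay3 between 0.042 and 0.06 m or y of relay5 in the frame of relay3 between 0.042 and 0.06 m) and x of relay4 in the frame of rack between -0.012 and 0.007 m and z of relay4 in the frame of rack between 0.036 and 0.045 m and x of hinge in the frame of relay4 above 0.06 m and (y of relay4 in the frame of rack above 0.109 m or y of relay1 in the frame of relay4 between 0.042 and 0.06 m or y of relay2 in the frame of relay4 between 0.042 and 0.06 m or y of relay3 in the frame of relay4 between 0.042 and 0.06 m or y of relay5 in the frame of relay4 between 0.042 and 0.06 m) and x of relay5 in the frame of rack between -0.012 and 0.007 m and z of relay5 in the frame of rack between 0.036 and 0.045 m and x of hinge in the frame of relay5 above 0.06 m and (y of relay5 in the frame of rack above 0.109 m or y of relay1 in the frame of relay5 between 0.042 and 0.06 m or y of relay2 in the frame of relay5 between 0.042 and 0.06 m or y of relay3 in the frame of relay5 between 0.042 and 0.06 m or y of relay4 in the frame of relay5 between 0.042 and 0.06 m) and contact force between the fingers and relay1 below 0.3 N and contact force between the fingers and relay2 below 0.3 N and contact force between the fingers and relay3 below 0.3 N and contact force between the fingers and relay4 below 0.3 N and contact force between the fingers and relay5 below 0.3 N and value of joint clamp between 0.05 and 0.14 rad and value of joint release below 0.004 m and velocity of joint clamp below 0.05 rad/s and linear speed of each of relay1, relay2, relay3, relay4, relay5 below 0.02 m/s); the robot touches nothing.
It fails at once if a bystander is pushed more than 6 cm from its place (distance of any of bin, screwdriver, spool, flux, brush, meter from where it was at the start of the episode above 0.06 m).
Of relay1, relay2, relay3, relay4, relay5 only 4 to 5 are there at a start; the rules pass over those that are not, and their reading is None.
At some moment in a run one of relay1, relay2, relay3, relay4, relay5 may be knocked a few centimetres aside while the robot is not near it.
It also fails if it takes over 210 s, if anything falls off the work surface, if the arm or the gripper's body presses on something with over 40 N, if the wrist force passes 120 N, or if a joint passes its speed limit or range.

## Working session

There is one attempt and no reset: what is moved stays moved. The work goes in short steps, Python scripts to look and compute and a tool call to move; the robot and the scene stay as the last step left them, time stands still between calls to the robot, and variables do not carry over. Pictures are saved under pics/ and viewed, at most 14 in all, crops included, and the job is handed in when it is done.

Besides the shell and the picture viewer there is one more tool, called after ">>>" by a JSON object that holds its "fn" and its "kwargs". step_arm: Moves the arm, as the interface text tells. Its arguments: {"type":"object","properties":{"commands":{"type":"string"},"newtons":{"type":"number"}},"required":["commands"]}

```bash
ls; mkdir -p pics
python3 - <<'E'
from rig import *
import cv2,numpy as np
a=capture("top");b=capture("side")
cv2.imwrite("pics/a.png",cv2.cvtColor(np.vstack([a]),cv2.COLOR_RGB2BGR))
cv2.imwrite("pics/b.png",cv2.cvtColor(b,cv2.COLOR_RGB2BGR))
for n in("top","side"):
    m=camera_model(n);print(n,m)
for n in("top","side"):
    for l in("corner","hinge","handle","release_top","rack","relay1"):
        print(n,l,[(np.round(d["xy"]).tolist(),round(d["score"],2)) for d in spot_point(n,l)])
s=sense();print(s)
E
```

```text
pics
top {'mtx': array([[386.70598099,   0.        , 250.2156009 ],
       [  0.        , 386.70598099, 191.64936279],
       [  0.        ,   0.        ,   1.        ]]), 'eye': array([ 279.69797466,  -49.29174044, 1369.99863452]), 'rotation': array([-0.06772491,  0.713637  , -0.69365064,  0.0706    ])}
side {'mtx': array([[445.53639491,   0.        , 259.56649844],
       [  0.        , 445.53639491, 186.49605183],
       [  0.        ,   0.        ,   1.        ]]), 'eye': array([   39.85415751, -1334.67539455,   955.37852184]), 'rotation': array([-0.47625051,  0.86004543, -0.16172071,  0.08575384])}
top corner [([148.0, 184.0], 0.93)]
top hinge [([189.0, 153.0], 0.72)]
top handle [([177.0, 196.0], 0.89), ([192.0, 152.0], 0.45)]
top release_top [([261.0, 198.0], 0.71)]
top rack [([190.0, 200.0], 0.57), ([270.0, 160.0], 0.3)]
top relay1 [([326.0, 226.0], 0.79), ([330.0, 191.0], 0.77), ([293.0, 184.0], 0.71), ([297.0, 141.0], 0.7), ([302.0, 270.0], 0.58), ([267.0, 161.0], 0.52), ([287.0, 220.0], 0.51)]
side corner [([240.0, 153.0], 0.83)]
side hinge [([271.0, 152.0], 0.96), ([252.0,
[... 327 characters left out ...]
.67)]
{'time_s': 0.7, 'joints': array([-1.44239195e+00,  3.12886990e-01,  1.49767612e+00, -1.11326146e-05,
        1.33101101e+00, -2.23406540e-01]), 'dq': array([ 0.00160389, -0.00039718,  0.00023875,  0.00032089,  0.00112368,
        0.00017963]), 'tau': array([ 1.22189922e-03, -4.12100816e+01, -2.59867752e+01, -1.14040984e-05,
        5.47083218e-04,  1.15059908e-07]), 'eef_pos': array([ 180.89844969, -492.86121199,  248.30983636]), 'ee_rot': array([ 8.99962417e-06,  9.84568256e-01,  1.75000998e-01, -5.84098138e-06]), 'force': array([ 0.18334634,  0.54815771, -0.37896726]), 'wrist_torque': array([ 0.00974148, -0.0465946 ,  0.02211718]), 'grip_force': 0.0, 'grip_width': 1.0008548453551342}
```

Run:
```python
import cv2
a=cv2.imread("pics/a.png");cv2.imwrite("pics/a2.png",cv2.resize(a[90:330,100:420],(800,600),interpolation=cv2.INTER_CUBIC))
b=cv2.imread("pics/b.png");cv2.imwrite("pics/b2.png",cv2.resize(b[90:330,140:460],(800,600),interpolation=cv2.INTER_CUBIC))
```

```text
(no output)
```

View pics/a2.png

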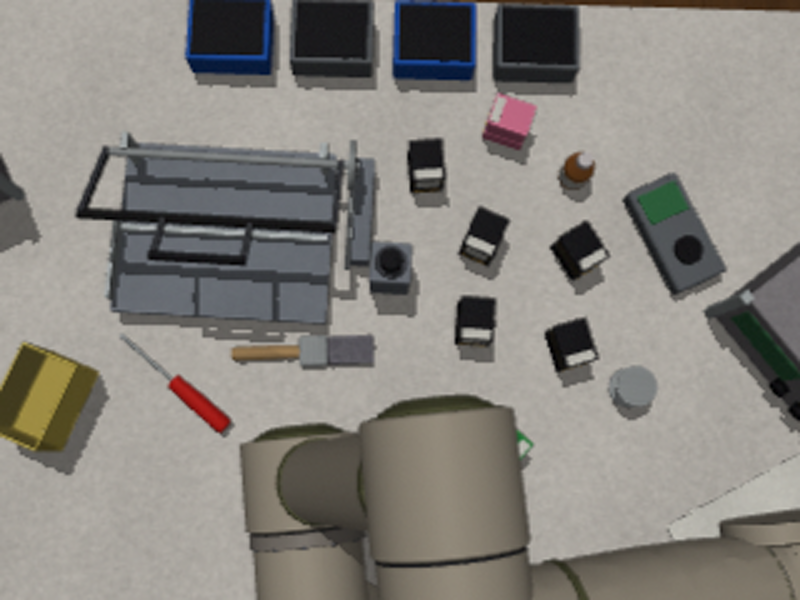

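View pics/b2.png

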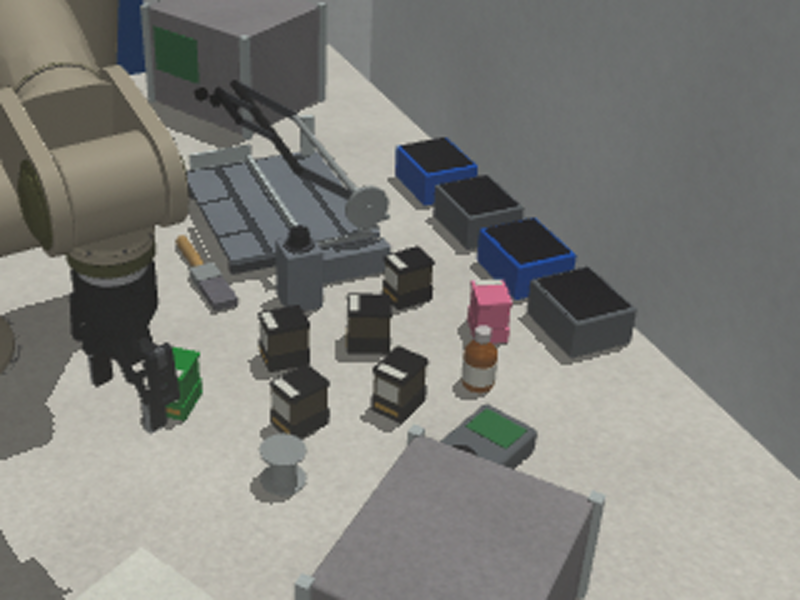

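The scene shows the rack at the left (clamp raised to about notch 1), five black relays, and pink and green look-alikes. The brush and screwdriver lie in front of the rack.

```bash
cat > h.py <<'E'
from rig import *
import numpy as np,cv2,json,os
from scipy.spatial.transform import Rotation as R
from scipy.optimize import least_squares
def Q(q): return R.from_quat([q[1],q[2],q[3],q[0]])
def proj(m,P):
    c=Q(m["rotation"]).inv().apply(np.atleast_2d(P)-m["eye"]); u=c@m["mtx"].T; return u[:,:2]/u[:,2:]
def ray(m,xy,z):
    d=Q(m["rotation"]).apply(np.linalg.inv(m["mtx"])@[xy[0],xy[1],1.]); return m["eye"]+d*(z-m["eye"][2])/d[2]
def w(rk,p):  # rack->world
    c,s=np.cos(rk[2]),np.sin(rk[2]);p=np.atleast_2d(p);return np.c_[rk[0]+c*p[:,0]-s*p[:,1],rk[1]+s*p[:,0]+c*p[:,1],p[:,2]]
def inrack(rk,P): 
    c,s=np.cos(rk[2]),np.sin(rk[2]);d=np.array(P[:2])-rk[:2];return np.array([c*d[0]+s*d[1],-s*d[0]+c*d[1]])
def row(P,yaw,P0=None,R0=None):
    """row numbers to bring TCP to P (mm), tool down with tool y along heading yaw (mod pi)"""
    s=sense();P0=s["eef_pos"] if P0 is None else P0;R0=Q(s["ee_rot"]) if R0 is None else R0
    best=None
    for k in(0,1):
        y=np.array([np.cos(yaw+k*np.pi),np.sin(yaw+k*np.pi),0]);z=np.array([0,0,-1.]);x=np.cross(y,z)
        rv=(R0.inv()*R.from_matrix(np.c_[x,y,z])).as_rotvec()
        if best is None or np.linalg.norm(rv)<np.linalg.norm(best): best=rv
    return np.round(np.r_[R0.inv().apply(np.array(P)-P0)/10,best],3)
E
python3 - <<'E'
from h import *
T,S=camera_model("top"),camera_model("side")
obs=[(T,(148,184),(34,145,40)),(T,(189,153),(130,0,105)),(T,(261,198),(0,-235,125)),(T,(190,200),(0,0,0)),(S,(240,153),(34,145,40)),(S,(271,152),(130,0,105)),(S,(258,183),(0,-235,125)),(S,(243,179),(0,0,0))]
f=lambda r:np.concatenate([proj(m,w(r,p))[0]-xy for m,xy,p in obs])
r=least_squares(f,[400,100,0],loss="soft_l1",x_scale=[100,100,.1]);print(r.x,f(r.x).round(1))
rk=r.x
h=lambda a:(130-200*np.cos(a),0,105+200*np.sin(a))
for a in(0,.3,.64,.75): print(a,proj(T,w(rk,h(a))),proj(S,w(rk,h(a))),w(rk,h(a)))
top=[(326,226),(330,191),(293,184),(297,141),(302,270),(267,161),(287,220)]
side=[(255,231),(336,222),(301,248),(289,225),(262,260),(303,208)]
print([ray(T,p,0)[:2].round() for p in top]);print([ray(S,p,0)[:2].round() for p in side])
for p in trace("top","relay1"):
    q=cv2.minAreaRect(np.argwhere(p["mask"])[:,::-1].astype(np.float32));print(round(p["score"],2),np.round(p["rect"]),q)
E
```

```text
[ 5.26823303e+02  1.64377849e+02 -5.32282549e-02] [ 0.6 -2.2  0.9  0.6 -5.  -2.4  0.2 -3.3 -1.4  1.5 -0.6  0.6 -0.4 -0.6
 -2.5  0.9]
0 [[183.18537821 211.73114083]] [[222.73236441 160.22477901]] [[456.92244309 168.10206798 105.        ]]
0.3 [[180.4494977  206.23761624]] [[224.19354556 146.56473533]] [[465.84249397 167.62682032 164.10404133]]
0.64 [[178.2226872  193.06796792]] [[231.16758919 131.36589966]] [[496.44723359 165.99624321 224.43908827]]
0.75 [[177.77939977 187.35961533]] [[234.54127863 126.84031582]] [[510.50866809 165.24706992 241.327752  ]]
[array([ 435., -324.]), array([ 562., -340.]), array([ 584., -205.]), array([ 748., -219.]), array([ 279., -239.]), array([ 668., -109.]), array([ 453., -185.])]
[array([ 462., -178.]), array([ 750., -236.]), array([ 571., -320.]), array([ 586., -190.]), array([ 430., -327.]), array([ 678., -114.])]
0.88 [291. 217.  15.  20.] ((289.802001953125, 217.48019409179688), (17.01513671875, 20.497766494750977), 5.710592269897461)
0.77 [304. 140.  25.  20.] ((302.9499816894531, 138.15000915527344), (17.076295852661133, 18.65743637084961), 18.43494987487793)
0.71 [294. 184.  20.  22.] ((293.1999816894531, 184.09999084472656), (14.758047103881836, 21.466251373291016), 26.56505012512207)
0.65 [326. 228.  22.  25.] ((327.56427001953125, 227.38076782226562), (19.44387435913086, 19.635440826416016), 73.3007583618164)
0.57 [333. 189.  21.  22.] ((331.82025146484375, 189.6123504638672), (18.44396209716797, 18.761962890625), 57.9946174621582)
0.39 [311. 268.   2.  11.] ((310.0, 267.5), (4.0, 7.0), 0.0)
```

Run:
```python
from h import *
rk=[526.8,164.4,-.053]
print(row([530,-220,380],rk[2]),row([470,168,340],rk[2])); print(camera_model("wrist"))
```

```text
[ 42.174 -13.584 -13.17    0.     -0.     -1.166] [ 49.911 -52.075  -9.169   0.     -0.     -1.166]
{'mtx': array([[298.2356893 ,   0.        , 254.23098063],
       [  0.        , 298.2356893 , 187.20516181],
       [  0.        ,   0.        ,   1.        ]]), 'eye': array([ 250.07998542, -466.99121934,  373.93996586]), 'rotation': array([ 0.1211064 ,  0.81111165, -0.56603439, -0.08388206])}
```

>>> {"fn": "step_arm", "kwargs": {"commands": "1 42.2 -13.6 -13.2 0 0 -1.166;1 42.2 -13.6 -13.2 0 0 -1.166;1 42.2 -13.6 -13.2 0 0 -1.166;1 42.2 -13.6 -13.2 0 0 -1.166;1 42.2 -13.6 -13.2 0 0 -1.166;1 42.2 -13.6 -13.2 0 0 -1.166;1 42.2 -13.6 -13.2 0 0 -1.166;1 42.2 -13.6 -13.2 0 0 -1.166;1 42.2 -13.6 -13.2 0 0 -1.166;1 42.2 -13.6 -13.2 0 0 -1.166;1 42.2 -13.6 -13.2 0 0 -1.166;1 42.2 -13.6 -13.2 0 0 -1.166;1 42.2 -13.6 -13.2 0 0 -1.166;1 42.2 -13.6 -13.2 0 0 -1.166;1 42.2 -13.6 -13.2 0 0 -1.166;1 42.2 -13.6 -13.2 0 0 -1.166"}}

```text
time_s: 2.08
eef_pos: [529.3, -220.7, 380.1]
ee_rot: [-0.0, 0.726, 0.687, -0.0]
force: [-0.3, -0.5, -0.3]
grip_width: 1.001
grip_force: 0.0
```

Run:
```python
from h import *
m=camera_model("wrist");im=capture("wrist");cv2.imwrite("pics/w1.png",cv2.cvtColor(im,cv2.COLOR_RGB2BGR))
print(sense()["joints"].round(3),sense()["eef_pos"],m["eye"])
for p in trace("wrist","relay1"):
    print(round(p["score"],2),np.round(p["rect"]))
for p in spot_point("wrist","relay1"): print(round(p["score"],2),np.round(p["xy"]),ray(m,p["xy"],0)[:2].round(1))
```

```text
[-0.599  0.379  1.07  -0.     1.693 -0.544] [ 529.41510016 -220.65499145  380.191992  ] [ 532.94002347 -146.33895142  505.73090068]
0.93 [205. 126.  45.  32.]
0.83 [193. 208.  49.  48.]
0.76 [105. 160.  62.  56.]
0.74 [353.  68.  56.  48.]
0.7 [395. 148.  57.  51.]
0.56 [278. 211.  45.  52.]
0.94 [279. 125.] [ 571.5 -194.4]
0.94 [196. 201.] [ 419.1 -321. ]
0.91 [114. 152.] [ 287.6 -223.9]
0.85 [208. 123.] [ 453.2 -184.7]
0.71 [385. 142.] [ 749.7 -233.1]
0.61 [343.  71.] [ 675.9 -115.8]
0.55 [277. 205.] [ 563.6 -335.7]
```

View pics/w1.png

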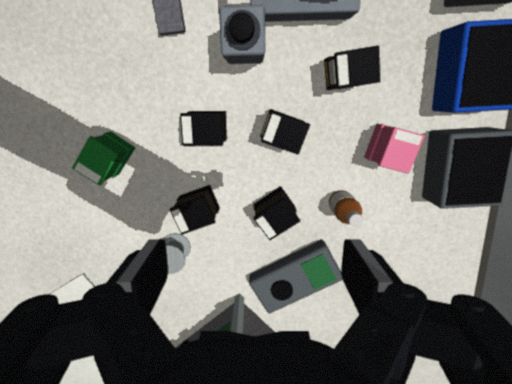

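The wrist view shows all five black relays (205,126), (283,132), (358,66), (195,208), (276,212), the plunger at (242,28), and the green and pink look-alikes. On to the handle.

>>> {"fn": "step_arm", "kwargs": {"commands": "1 7.8 -38.5 4 0 0 0;1 7.8 -38.5 4 0 0 0;1 7.8 -38.5 4 0 0 0;1 7.8 -38.5 4 0 0 0;1 7.8 -38.5 4 0 0 0;1 7.8 -38.5 4 0 0 0;1 7.8 -38.5 4 0 0 0;1 7.8 -38.5 4 0 0 0;1 7.8 -38.5 4 0 0 0;1 7.8 -38.5 4 0 0 0;1 7.8 -38.5 4 0 0 0;1 7.8 -38.5 4 0 0 0;1 7.8 -38.5 4 0 0 0"}}

```text
time_s: 3.32
eef_pos: [150.1, -121.7, 340.5]
ee_rot: [0.0, 0.726, 0.688, -0.0]
force: [-0.0, 0.4, 0.2]
grip_width: 1.003
grip_force: 0.0
```

Run:
```python
from h import *
m=camera_model("wrist");im=capture("wrist");cv2.imwrite("pics/w2.png",cv2.cvtColor(im,cv2.COLOR_RGB2BGR))
print(sense()["joints"].round(3),sense()["eef_pos"],m)
for l,z in(("handle",224.4),("hinge",105),("corner",40),("release_top",125)):
  for p in spot_point("wrist",l): print(l,round(p["score"],2),np.round(p["xy"]),ray(m,p["xy"],z)[:2].round(1))
```

```text
[-1.326 -0.591  2.032  0.     1.701 -1.274] [ 150.34405473 -121.60023238  340.4085108 ] {'mtx': array([[298.2356893 ,   0.        , 254.23098063],
       [  0.        , 298.2356893 , 187.20516181],
       [  0.        ,   0.        ,   1.        ]]), 'eye': array([153.50830234, -47.16266336, 466.06414796]), 'rotation': array([ 0.14805127,  0.98862349, -0.02629853, -0.00357849])}
corner 0.49 [495. 318.] [ 549.  -435.8]
```

View pics/w2.png

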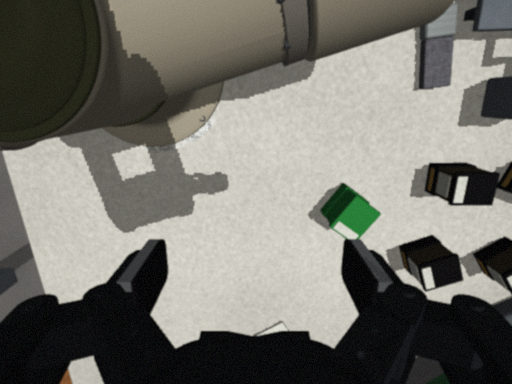

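I mixed up axes there (tool x is world +y, tool y is world +x). No harm done; I'll correct it with computed values.

Run:
```python
from h import *
print(row([470,168,340],-.053),row([496,166,224],-.053))
```

```text
[ 3.0512e+01  3.0469e+01  4.7000e-02 -0.0000e+00 -1.0000e-03  3.0000e-03] [ 3.0430e+01  3.3079e+01  1.1646e+01 -0.0000e+00 -1.0000e-03  3.0000e-03]
```

>>> {"fn": "step_arm", "kwargs": {"commands": "1 0 26 0 0 0 0;1 0 26 0 0 0 0;1 0 26 0 0 0 0;1 0 26 0 0 0 0;1 0 26 0 0 0 0;1 0 26 0 0 0 0;1 0 26 0 0 0 0;1 0 26 0 0 0 0;1 30.5 30.5 0 0 0 0;1 30.5 30.5 0 0 0 0;1 30.5 30.5 0 0 0 0;1 30.5 30.5 0 0 0 0;1 30.5 30.5 0 0 0 0;1 30.5 30.5 0 0 0 0;1 30.5 30.5 0 0 0 0;1 30.5 30.5 0 0 0 0;1 30.5 30.5 0 0 0 0;1 30.5 30.5 0 0 0 0;1 30.5 30.5 0 0 0 0"}}

```text
time_s: 5.15
eef_pos: [470.5, 166.7, 340.0]
ee_rot: [-0.0, 0.725, 0.688, -0.0]
force: [-0.1, 0.3, 0.5]
grip_width: 1.003
grip_force: 0.0
```

Run:
```python
from h import *
m=camera_model("wrist");im=capture("wrist");cv2.imwrite("pics/w3.png",cv2.cvtColor(im,cv2.COLOR_RGB2BGR))
print(sense()["joints"].round(3),sense()["eef_pos"],m["eye"])
for l,z in(("handle",224.4),("hinge",105),("corner",40),("release_top",125)):
  for p in spot_point("wrist",l): print(l,round(p["score"],2),np.round(p["xy"]),ray(m,p["xy"],z)[:2].round(1))
```

```text
[ 0.105  0.205  1.4   -0.     1.537  0.158] [470.51596049 166.3258802  340.16340342] [473.92451837 241.17837117 465.58962102]
handle 0.93 [287. 183.] [497.6 170. ]
handle 0.49 [221. 218.] [439.7 141.2]
hinge 0.59 [408. 154.] [657.9 163.8]
corner 0.86 [320.  37.] [562.9 310. ]
release_top 0.87 [298. 326.] [518.7 -67.6]
```

View pics/w3.png

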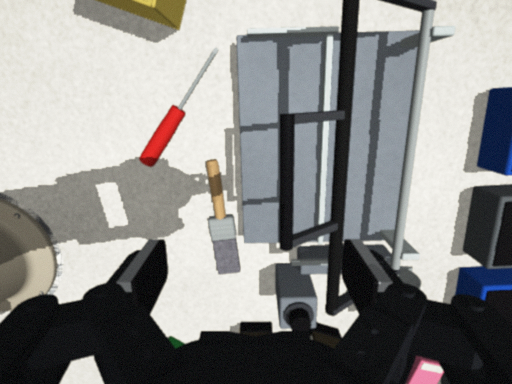

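Handle bar at (287,183), rail running from (331,35) to (324,240), plunger at (300,316).

Run:
```python
from h import *
m=camera_model("wrist");im=cv2.imread("pics/w3.png")
g=cv2.cvtColor(im,cv2.COLOR_BGR2GRAY)
pts=[]
for v in list(range(45,105,4))+list(range(130,215,4)):
    r=g[v,318:338].astype(float); k=np.clip(r-150,0,None)
    if k.sum()>50: pts.append((318+(k*np.arange(20)).sum()/k.sum(),v))
P=np.array([ray(m,p,55)[:2] for p in pts]);print(len(P))
c=np.polyfit(P[:,1],P[:,0],1);res=P[:,0]-np.polyval(c,P[:,1]);print("rail yaw",-np.arctan(c[0]),res.std(),"x at y=164",np.polyval(c,164))
obs=[((287,183),(130-200*np.cos(.64),0,105+200*np.sin(.64))),((408,154),(130,0,105)),((320,37),(34,145,40)),((298,326),(0,-235,125)),((299.5,316),(0,-235,125))]
f=lambda r:np.concatenate([proj(m,w(r,p))[0]-xy for xy,p in obs])
for yaw in(-.053,-.03): 
    r=least_squares(f,[527,164,yaw],loss="soft_l1",x_scale=[100,100,.1]);print(r.x,f(r.x).round(1))
```

```text
37
rail yaw -0.030821900038987896 0.20519301715094942 x at y=164 568.3761930963284
[ 5.28032484e+02  1.67446657e+02 -3.34176579e-02] [-0.5  0.8 -0.6 -0.2  2.8 -2.   1.  -0.8 -0.5  9.2]
[ 5.28032485e+02  1.67446657e+02 -3.34176629e-02] [-0.5  0.8 -0.6 -0.2  2.8 -2.   1.  -0.8 -0.5  9.2]
```

Run:
```python
from h import *
rk=[528,167,-.032]
P0=None
print(row([497.5,168.5,222],-.032))
P0=np.array([497.5,168.5,222]);y=np.array([np.cos(-.032),np.sin(-.032),0]);z=np.array([0,0,-1.]);R0=R.from_matrix(np.c_[np.cross(y,z),y,z])
for a in np.arange(.64,1.85,.06):
    P=P0+w(rk,(130-200*np.cos(a),0,105+200*np.sin(a)))[0]-w(rk,(130-200*np.cos(.64),0,105+200*np.sin(.64)))[0]
    print(round(a,2),row(P,-.032,P0,R0)[:3].round(1),P.round())
```

```text
[ 0.375  2.668 11.844  0.     0.    -0.022]
0.64 [-0. -0. -0.] [497. 168. 222.]
0.7 [ 0.   0.7 -0.9] [505. 168. 231.]
0.76 [ 0.   1.5 -1.8] [513. 168. 240.]
0.82 [ 0.   2.4 -2.7] [521. 168. 249.]
0.88 [ 0.   3.3 -3.5] [530. 167. 257.]
0.94 [ 0.   4.2 -4.2] [540. 167. 264.]
1.0 [ 0.   5.2 -4.9] [550. 167. 271.]
1.06 [-0.   6.3 -5.5] [560. 166. 277.]
1.12 [ 0.   7.3 -6.1] [571. 166. 283.]
1.18 [ 0.   8.4 -6.5] [582. 166. 287.]
1.24 [ 0.   9.5 -7. ] [593. 165. 292.]
1.3 [ 0.  10.7 -7.3] [604. 165. 295.]
1.36 [ 0.  11.9 -7.6] [616. 165. 298.]
1.42 [ 0.  13.  -7.8] [628. 164. 300.]
1.48 [ 0.  14.2 -8. ] [640. 164. 302.]
1.54 [ 0.  15.4 -8. ] [652. 164. 302.]
1.6 [ 0.  16.6 -8. ] [664. 163. 302.]
1.66 [-0.  17.8 -8. ] [676. 163. 302.]
1.72 [ 0.  19.  -7.8] [688. 162. 300.]
1.78 [-0.  20.2 -7.6] [699. 162. 298.]
1.84 [-0.  21.4 -7.3] [711. 162. 295.]
```

>>> {"fn": "step_arm", "kwargs": {"commands": "1 0.4 2.7 5 0 0 -0.022;1 0.4 2.7 8 0 0 -0.022;1 0.4 2.7 10 0 0 -0.022;1 0.4 2.7 11.8 0 0 -0.022;1 0.4 2.7 11.8 0 0 -0.022;1 0.4 2.7 11.8 0 0 -0.022;0 0.4 2.7 11.8 0 0 -0.022;0 0.4 2.7 11.8 0 0 -0.022;0 0.4 2.7 11.8 0 0 -0.022;0 0.4 2.7 11.8 0 0 -0.022;0 0.4 2.7 11.8 0 0 -0.022;0 0.4 2.7 11.8 0 0 -0.022;0 0.4 2.7 11.8 0 0 -0.022;0 0.4 2.7 11.8 0 0 -0.022;0 0.4 2.7 11.8 0 0 -0.022;0 0.4 2.7 11.8 0 0 -0.022", "newtons": 20}}

```text
time_s: 6.73
eef_pos: [497.6, 169.5, 222.4]
ee_rot: [-0.0, 0.718, 0.696, -0.0]
force: [-4.7, -1.0, 3.4]
grip_width: 0.133
grip_force: 20.2
```

>>> {"fn": "step_arm", "kwargs": {"commands": "0 0 0.7 -0.9 0 0 0;0 0 1.5 -1.8 0 0 0;0 0 2.4 -2.7 0 0 0;0 0 3.3 -3.5 0 0 0;0 0 4.2 -4.2 0 0 0;0 0 5.2 -4.9 0 0 0;0 0 6.3 -5.5 0 0 0;0 0 7.3 -6.1 0 0 0;0 0 8.4 -6.5 0 0 0;0 0 9.5 -7.0 0 0 0;0 0 10.7 -7.3 0 0 0;0 0 11.9 -7.6 0 0 0;0 0 13 -7.8 0 0 0;0 0 14.2 -8 0 0 0;0 0 14.2 -8 0 0 0;0 0 14.2 -8 0 0 0", "newtons": 30}}

```text
time_s: 8.07
eef_pos: [640.3, 165.2, 303.3]
ee_rot: [0.001, 0.718, 0.696, 0.001]
force: [-3.1, 0.5, 6.6]
grip_width: 0.125
grip_force: 31.2
```

Run:
```python
from h import *
s=sense();print(s["joints"].round(3),s["eef_pos"],s["force"])
```

```text
[0.076 0.61  0.911 0.    1.618 0.107] [640.25975151 165.21095183 303.30220337] [-3.0531018   0.46137992  6.62433563]
```

>>> {"fn": "step_arm", "kwargs": {"commands": "0 0 1.2 0 0 0 0;0 0 2.4 0 0 0 0;0 0 3.6 0 0 0 0;0 0 4.8 0.2 0 0 0;0 0 6 0.4 0 0 0;0 0 6.7 0.6 0 0 0;0 0 6.9 0.65 0 0 0;0 0 6.9 0.65 0 0 0;0 0 6.9 0.65 0 0 0;0 0 6.9 0.65 0 0 0"}}

```text
time_s: 8.9
eef_pos: [708.9, 163.1, 296.6]
ee_rot: [0.0, 0.718, 0.696, 0.001]
force: [-1.7, 0.8, 4.4]
grip_width: 0.128
grip_force: 32.1
```

Run:
```python
from h import *
s=sense();print(s["joints"].round(3),s["eef_pos"],s["force"])
rk=[528,167,-.032];p=inrack(rk,s["eef_pos"]);print(p,np.arctan2(s["eef_pos"][2]+2-105,130-p[0]))
```

```text
[0.066 0.816 0.575 0.    1.749 0.096] [708.88344442 163.115363   296.60587505] [-1.68611268  0.78058238  4.36349004]
[180.91512717   1.90463417] 1.8279568216307895
```

>>> {"fn": "step_arm", "kwargs": {"commands": "0 0 -0.6 -0.1 0 0 0;0 0 -1.2 -0.2 0 0 0;0 0 -1.6 -0.3 0 0 0;0 0 -1.6 -0.3 0 0 0;0.5 0 -1.6 -0.3 0 0 0;0.5 0 -1.6 -0.3 0 0 0;0.5 0 -1.6 -0.3 0 0 0;0.5 0 -1.6 -0.3 0 0 0;0.5 0 -1.6 -4 0 0 0;0.5 0 -1.6 -7 0 0 0;0.5 0 -1.6 -7 0 0 0;0.5 0 -1.6 -7 0 0 0"}}

```text
time_s: 9.9
eef_pos: [693.1, 163.5, 367.2]
ee_rot: [0.001, 0.718, 0.696, 0.001]
force: [0.6, 0.9, -1.4]
grip_width: 0.503
grip_force: 0.0
```

Run:
```python
from h import *
s=sense();print(s["eef_pos"],s["force"])
a=capture("side");cv2.imwrite("pics/s2.png",cv2.cvtColor(cv2.resize(a[60:260,160:400],(720,600)),cv2.COLOR_RGB2BGR))
```

```text
[693.07123104 163.4566087  367.15122297] [ 0.59914317  0.91029415 -1.36933981]
```

View pics/s2.png

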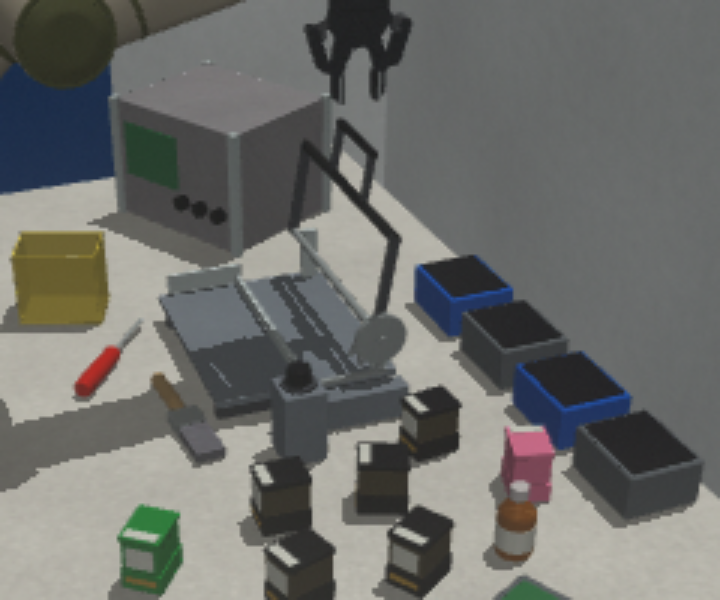

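Clamp is up in the last notch. Now above the first relay for a close look.

```bash
cat >> h.py <<'E'
def relay(name,near=None):
    """look with wrist cam; pose of relay nearest to 'near' (x,y) from its top face"""
    m=camera_model("wrist");im=capture("wrist");cv2.imwrite(name,cv2.cvtColor(im,cv2.COLOR_RGB2BGR))
    u,v=proj(m,[[near[0],near[1],70]])[0].astype(int)
    hsv=cv2.cvtColor(im,cv2.COLOR_RGB2HSV);g=im.max(2).astype(int);sat=(im.max(2).astype(int)-im.min(2))
    win=np.zeros(g.shape,bool);r=75;win[max(0,v-r):v+r,max(0,u-r):u+r]=1
    blk=((g<42)&win).astype(np.uint8)
    n,lab,st,cen=cv2.connectedComponentsWithStats(blk)
    k=[i for i in range(1,n) if st[i,4]>300]
    if not k: print("no black",(g[win].min()));return None
    i=min(k,key=lambda i:np.hypot(*(cen[i]-(u,v)))); 
    c=np.argwhere(lab==i)[:,::-1].astype(np.float32)
    q=cv2.boxPoints(cv2.minAreaRect(c)); Pw=np.array([ray(m,p,70)[:2] for p in q])
    wht=(g>170)&(sat<40)&win; pts=np.argwhere(wht)[:,::-1]
    return m,q,Pw,pts,im
def strip(res):
    m,q,Pw,pts,im=res
    C=Pw.mean(0);e=[Pw[1]-Pw[0],Pw[2]-Pw[1]];L=[np.linalg.norm(a) for a in e]
    # front = edge midpoint with brightest 5mm outside, among the 4
    best=None
    for a in range(4):
        mid=(Pw[a]+Pw[(a+1)%4])/2;n=(mid-C)/np.linalg.norm(mid-C);p=proj(m,[[*(mid+n*4),70]])[0].astype(int)
        b=im[p[1]-1:p[1]+2,p[0]-1:p[0]+2].mean()
        d=np.arctan2(*(-n)[::-1])
        if abs(d)<.8: best=(d,b,mid,n)
    return C,L,best
E
python3 - <<'E'
from h import *
print(row([449,-259,250],-.032))
E
```

```text
[-4.2979e+01 -2.3061e+01  1.1524e+01 -0.0000e+00  0.0000e+00  1.0000e-03]
```

>>> {"fn": "step_arm", "kwargs": {"commands": "1 -43 -23 11.5 0 0 0;1 -43 -23 11.5 0 0 0;1 -43 -23 11.5 0 0 0;1 -43 -23 11.5 0 0 0;1 -43 -23 11.5 0 0 0;1 -43 -23 11.5 0 0 0;1 -43 -23 11.5 0 0 0;1 -43 -23 11.5 0 0 0;1 -43 -23 11.5 0 0 0;1 -43 -23 11.5 0 0 0;1 -43 -23 11.5 0 0 0;1 -43 -23 11.5 0 0 0;1 -43 -23 11.5 0 0 0;1 -43 -23 11.5 0 0 0;1 -43 -23 11.5 0 0 0"}}

```text
time_s: 11.2
eef_pos: [449.1, -258.7, 250.0]
ee_rot: [-0.001, 0.718, 0.696, 0.0]
force: [0.4, -0.1, -0.4]
grip_width: 1.002
grip_force: 0.0
```

Run:
```python
from h import *
r=relay("pics/r1.png",(453,-185))
print(r[1],r[2].round(1),sense()["eef_pos"]);print(strip(r))
```

```text
[[228.088    123.42477 ]
 [229.02      74.96192 ]
 [287.037     76.07763 ]
 [286.10498  124.540474]] [[ 423.7 -209.4]
 [ 427.2 -163.8]
 [ 483.  -166.5]
 [ 482.1 -212.4]] [ 449.6737601  -258.24568396  250.38974614]
(array([ 454.01305956, -188.02774019]), [np.float64(45.774425573166646), np.float64(55.81749115717183)], (np.float64(-0.04983070468187087), np.float64(128.07407407407408), array([ 425.49242632, -186.60535944]), array([-0.99875871,  0.04981008])))
```

View pics/r1.png

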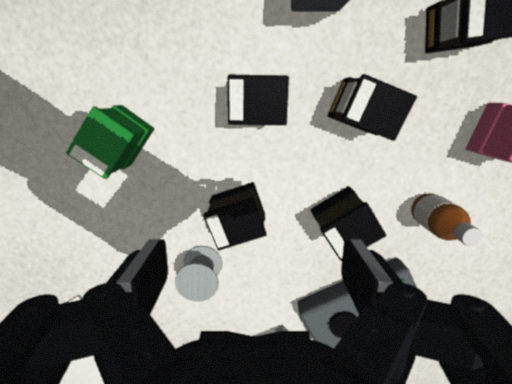

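Run:
```python
from h import *
print(row([454,-188,100],-.05),row([454,-188,42],-.05))
```

```text
[ 7.0200e+00  2.2600e-01  1.5046e+01 -1.0000e-03 -1.0000e-03  1.9000e-02] [ 7.0140e+00  2.2900e-01  2.0846e+01 -1.0000e-03 -1.0000e-03  1.9000e-02]
```

>>> {"fn": "step_arm", "kwargs": {"commands": "1 7 0.2 4 0 0 0.019;1 7 0.2 8 0 0 0.019;1 7 0.2 12 0 0 0.019;1 7 0.2 15 0 0 0.019;1 7 0.2 18 0 0 0.019;1 7 0.2 20.8 0 0 0.019;1 7 0.2 20.8 0 0 0.019;1 7 0.2 20.8 0 0 0.019;0.4 7 0.2 20.8 0 0 0.019;0.4 7 0.2 20.8 0 0 0.019;0.4 7 0.2 20.8 0 0 0.019;0.4 7 0.2 20.8 0 0 0.019;0.4 7 0.2 20.8 0 0 0.019;0.4 7 0.2 20.8 0 0 0.019;0.4 7 0.2 20.8 0 0 0.019;0.4 7 0.2 16 0 0 0.019;0.4 7 0.2 12 0 0 0.019;0.4 7 0.2 8 0 0 0.019;0.4 7 0.2 4 0 0 0.019;0.4 7 0.2 1 0 0 0.019", "newtons": 40}}

```text
time_s: 12.92
eef_pos: [453.7, -189.2, 245.6]
ee_rot: [0.002, 0.725, 0.689, 0.0]
force: [0.6, -0.7, -3.7]
grip_width: 0.699
grip_force: 47.8
```

Run:
```python
from h import *
rk=[528,167,-.032]
P=w(rk,(-3,119,0))[0];print(P,row([P[0],P[1],240],-.032)); P=w(rk,(-3,30,0))[0];print(P,row([P[0],P[1],240],-.032))
```

```text
[528.808886   286.03506082   0.        ] [ 4.7842e+01  5.1280e+00  4.5000e-01  4.0000e-03  3.0000e-03 -1.8000e-02]
[525.96137204 197.08062493   0.        ] [ 3.8943e+01  5.2880e+00  4.7500e-01  4.0000e-03  3.0000e-03 -1.8000e-02]
```

>>> {"fn": "step_arm", "kwargs": {"commands": "0.4 38.9 5.3 0 0 0 -0.018;0.4 38.9 5.3 0 0 0 -0.018;0.4 38.9 5.3 0 0 0 -0.018;0.4 38.9 5.3 0 0 0 -0.018;0.4 38.9 5.3 0 0 0 -0.018;0.4 38.9 5.3 0 0 0 -0.018;0.4 38.9 5.3 0 0 0 -0.018;0.4 38.9 5.3 0 0 0 -0.018;0.4 38.9 5.3 0 0 0 -0.018;0.4 38.9 5.3 0 0 0 -0.018;0.4 38.9 5.3 0 0 0 -0.018;0.4 38.9 5.3 0 0 0 -0.018;0.4 38.9 5.3 0 0 0 -0.018"}}

```text
time_s: 14.0
eef_pos: [525.8, 196.0, 241.3]
ee_rot: [0.0, 0.718, 0.696, 0.0]
force: [0.2, 0.1, -3.4]
grip_width: 0.695
grip_force: 47.7
```

Run:
```python
from h import *
m=camera_model("wrist");im=capture("wrist");cv2.imwrite("pics/k1.png",cv2.cvtColor(im,cv2.COLOR_RGB2BGR))
print(sense()["eef_pos"])
for p in spot_point("wrist","corner"): print(round(p["score"],2),np.round(p["xy"]),ray(m,p["xy"],40)[:2].round(1))
for y in(0,60,120): print(proj(m,w([528,167,-.032],(34,y,55))))
print(proj(m,w([528,167,-.032],(34,145,40))))
```

```text
[525.88620603 195.69173439 241.29946505]
0.73 [398. 210.] [692.8 136.6]
0.59 [293.  55.] [568.3 308.9]
[[288.25589971 194.20872299]]
[[290.19220866 139.59531993]]
[[292.36001098  78.45266888]]
[[291.46538114  52.92299549]]
```

View pics/k1.png

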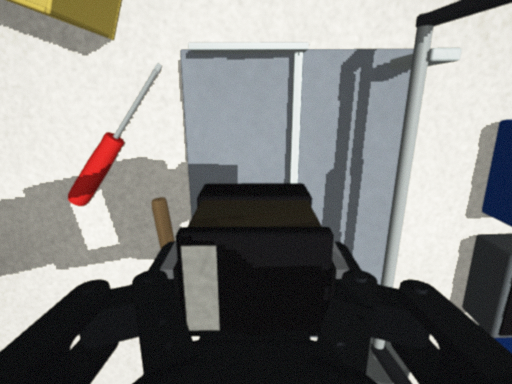

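Run:
```python
from h import *
m=camera_model("wrist");im=cv2.imread("pics/k1.png");g=cv2.cvtColor(im,cv2.COLOR_BGR2GRAY).astype(int)
for v in(70,100,130,160): print(v,g[v,285:308].tolist())
for u in(200,240,280): print(u,g[36:60,u].tolist())
rk=[528,167,-.032]
print(proj(m,w(rk,(-60,145,70))),proj(m,w(rk,(-60,145,40))),proj(m,w(rk,(-80,145,40))))
```

```text
70 [159, 162, 157, 136, 98, 82, 74, 81, 114, 183, 231, 235, 234, 236, 239, 238, 228, 179, 156, 159, 161, 158, 161]
100 [162, 156, 137, 98, 85, 85, 79, 116, 188, 231, 233, 234, 235, 237, 238, 219, 172, 156, 159, 164, 160, 163, 159]
130 [141, 96, 82, 79, 81, 86, 119, 193, 235, 237, 233, 234, 237, 236, 217, 172, 155, 159, 158, 162, 160, 160, 158]
160 [100, 88, 84, 80, 83, 123, 199, 237, 237, 235, 236, 237, 232, 198, 164, 160, 161, 161, 160, 162, 166, 163, 160]
200 [241, 241, 241, 244, 241, 236, 227, 233, 235, 233, 232, 232, 221, 160, 93, 74, 79, 80, 82, 79, 79, 87, 117, 146]
240 [241, 240, 240, 241, 242, 236, 230, 236, 238, 238, 235, 237, 216, 144, 87, 79, 78, 81, 81, 79, 86, 81, 87, 115]
280 [242, 241, 240, 241, 239, 232, 228, 237, 240, 238, 240, 237, 215, 141, 82, 81, 81, 82, 75, 77, 85, 116, 152, 162]
[[191.89119908  47.88943513]] [[197.82697217  52.48989168]] [[177.96456618  52.50524421]]
```

```bash
cat >> h.py <<'E'
rk=[529,166,-.032]
def place(x,y,z=83):
    P=w(rk,(x,y,0))[0]; print("above",row([P[0],P[1],150],rk[2]),"down",row([P[0],P[1],z],rk[2]))
E
python3 -c "
from h import *
place(-2,118)"
```

```text
above [ 8.859e+00  1.830e-01  9.124e+00  0.000e+00  0.000e+00 -1.000e-03] down [ 8.8590e+00  1.8000e-01  1.5824e+01  0.0000e+00  0.0000e+00 -1.0000e-03]
```

>>> {"fn": "step_arm", "kwargs": {"commands": "0.4 4 0.2 0 0 0 0;0.4 8.9 0.2 2 0 0 0;0.4 8.9 0.2 6 0 0 0;0.4 8.9 0.2 9 0 0 0;0.4 8.9 0.2 12 0 0 0;0.4 8.9 0.2 14 0 0 0;0.4 8.9 0.2 15 0 0 0;0.4 8.9 0.2 15.6 0 0 0;0.4 8.9 0.2 15.8 0 0 0;0.4 8.9 0.2 15.8 0 0 0;0.4 8.9 0.2 15.8 0 0 0;1 8.9 0.2 15.8 0 0 0;1 8.9 0.2 15.8 0 0 0;1 8.9 0.2 15.8 0 0 0;1 8.9 0.2 15.8 0 0 0;1 8.9 0.2 12 0 0 0;1 8.9 0.2 8 0 0 0;1 8.9 0.2 3 0 0 0;1 -1 0.2 -3 0 0 0;1 -1 0.2 -3 0 0 0"}}

```text
time_s: 15.77
eef_pos: [528.5, 217.1, 252.0]
ee_rot: [0.001, 0.717, 0.697, 0.001]
force: [0.7, -0.9, -0.6]
grip_width: 1.0
grip_force: 0.0
```

```bash
cat >> h.py <<'E'
def chk(name,y,x=-2):
    """top view of placed relay at rack y (top at z 110)"""
    m=camera_model("wrist");im=capture("wrist");cv2.imwrite(name,cv2.cvtColor(im,cv2.COLOR_RGB2BGR))
    blk=(im.max(2)<42).astype(np.uint8);u=proj(m,w(rk,(x,y,110)))[0]
    n,lab,st,cen=cv2.connectedComponentsWithStats(blk);k=[i for i in range(1,n) if st[i,4]>300]
    i=min(k,key=lambda i:np.hypot(*(cen[i]-u)));c=np.argwhere(lab==i)[:,::-1].astype(np.float32)
    q=cv2.boxPoints(cv2.minAreaRect(c));P=np.array([ray(m,p,110)[:2] for p in q]);Pr=np.array([inrack(rk,p) for p in P])
    print("rack-frame corners",Pr.round(1).tolist(),"c",Pr.mean(0).round(1))
E
python3 - <<'E'
from h import *
print(sense()["eef_pos"]);chk("pics/c1.png",118)
print(row([567,-270,250],-.032))
E
```

```text
[528.52255759 217.07623426 251.97029093]
rack-frame corners [[-31.8, 97.7], [-30.4, 143.3], [26.8, 143.5], [28.5, 97.9]] c [ -1.7 120.6]
[-4.8016e+01  5.2980e+00  7.1900e-01  9.0000e-03  1.0000e-03 -2.0000e-03]
```

>>> {"fn": "step_arm", "kwargs": {"commands": "1 -48 5.3 0.7 0 0 0;1 -48 5.3 0.7 0 0 0;1 -48 5.3 0.7 0 0 0;1 -48 5.3 0.7 0 0 0;1 -48 5.3 0.7 0 0 0;1 -48 5.3 0.7 0 0 0;1 -48 5.3 0.7 0 0 0;1 -48 5.3 0.7 0 0 0;1 -48 5.3 0.7 0 0 0;1 -48 5.3 0.7 0 0 0;1 -48 5.3 0.7 0 0 0;1 -48 5.3 0.7 0 0 0;1 -48 5.3 0.7 0 0 0;1 -48 5.3 0.7 0 0 0;1 -48 5.3 0.7 0 0 0"}}

```text
time_s: 17.07
eef_pos: [566.3, -264.0, 242.7]
ee_rot: [-0.0, 0.718, 0.696, 0.0]
force: [0.6, 0.7, -0.2]
grip_width: 1.0
grip_force: 0.0
```

```bash
cat >> h.py <<'E'
def pick(name,near):
    r=relay(name,near);C,L,b=strip(r);print("eef",sense()["eef_pos"].round(1),"C",C.round(1),"L",np.round(L,1),"yaw",b[0],"px",r[1].round().tolist())
    print("above",row([C[0],C[1],100],b[0]),"down",row([C[0],C[1],42],b[0]))
    for p in spot_point("wrist","relay1"): print(round(p["score"],2),ray(r[0],p["xy"],0)[:2].round())
E
python3 -c "
from h import *
pick('pics/r2.png',(571,-194))"
```

```text
eef [ 566.4 -263.6  243. ] C [ 574.2 -199.1] L [45.5 56.7] yaw -0.3861770315611074 px [[224.0, 118.0], [241.0, 72.0], [297.0, 94.0], [280.0, 139.0]]
above [ 6.465  0.572 14.297  0.    -0.     0.355] down [ 6.464  0.571 20.097  0.    -0.     0.355]
0.84 [ 561. -337.]
0.71 [ 677. -115.]
0.64 [ 290. -223.]
0.58 [ 748. -235.]
0.55 [ 572. -201.]
0.55 [ 426. -319.]
```

>>> {"fn": "step_arm", "kwargs": {"commands": "1 6.5 0.6 4 0 0 0.12;1 6.5 0.6 8 0 0 0.24;1 6.5 0.6 11 0 0 0.355;1 6.5 0.6 14 0 0 0.355;1 6.5 0.6 17 0 0 0.355;1 6.5 0.6 20 0 0 0.355;1 6.5 0.6 20 0 0 0.355;1 6.5 0.6 20 0 0 0.355;0.4 6.5 0.6 20 0 0 0.355;0.4 6.5 0.6 20 0 0 0.355;0.4 6.5 0.6 20 0 0 0.355;0.4 6.5 0.6 20 0 0 0.355;0.4 6.5 0.6 20 0 0 0.355;0.4 6.5 0.6 20 0 0 0.355;0.4 6.5 0.6 16 0 0 0.355;0.4 6.5 0.6 12 0 0 0.355;0.4 6.5 0.6 8 0 0 0.3;0.4 6.5 0.6 4 0 0 0.2;0.4 6.5 0.6 1 0 0 0.1;0.4 6.5 0.6 1 0 0 0", "newtons": 40}}

```text
time_s: 18.83
eef_pos: [576.0, -200.6, 241.3]
ee_rot: [0.006, 0.717, 0.698, 0.002]
force: [0.8, -0.0, -2.8]
grip_width: 0.698
grip_force: 46.6
```

```bash
python3 -c "
from h import *
place(-2,66)"
```

```text
above [ 4.3178e+01 -5.9530e+00  8.7860e+00  1.2000e-02  6.0000e-03  5.0000e-03] down [ 4.3220e+01 -6.0300e+00  1.5485e+01  1.2000e-02  6.0000e-03  5.0000e-03]
```

>>> {"fn": "step_arm", "kwargs": {"commands": "0.4 43.2 -6 0 0 0 0;0.4 43.2 -6 0 0 0 0;0.4 43.2 -6 0 0 0 0;0.4 43.2 -6 0 0 0 0;0.4 43.2 -6 0 0 0 0;0.4 43.2 -6 0 0 0 0;0.4 43.2 -6 0 0 0 0;0.4 43.2 -6 0 0 0 0;0.4 43.2 -6 0 0 0 0;0.4 43.2 -6 0 0 0 0;0.4 43.2 -6 0 0 0 0;0.4 43.2 -6 0 0 0 0;0.4 43.2 -6 3 0 0 0;0.4 43.2 -6 6 0 0 0;0.4 43.2 -6 6 0 0 0;0.4 43.2 -6 6 0 0 0"}}

```text
time_s: 20.17
eef_pos: [527.9, 233.4, 173.0]
ee_rot: [-0.0, 0.719, 0.696, -0.001]
force: [0.5, 0.3, -1.6]
grip_width: 0.698
grip_force: 46.1
```

```bash
python3 -c "
from h import *
place(-2,66)"
```

```text
above [-1.290e-01  1.300e-01  2.297e+00 -2.000e-03  1.000e-03 -1.000e-03] down [-1.250e-01  1.420e-01  8.997e+00 -2.000e-03  1.000e-03 -1.000e-03]
```

>>> {"fn": "step_arm", "kwargs": {"commands": "0.4 -0.1 0.1 3 0 0 0;0.4 -0.1 0.1 5.5 0 0 0;0.4 -0.1 0.1 7.5 0 0 0;0.4 -0.1 0.1 8.5 0 0 0;0.4 -0.1 0.1 9 0 0 0;0.4 -0.1 0.1 9 0 0 0;0.4 -0.1 0.1 9 0 0 0;1 -0.1 0.1 9 0 0 0;1 -0.1 0.1 9 0 0 0;1 -0.1 0.1 9 0 0 0;1 -0.1 0.1 9 0 0 0;1 -0.1 0.1 5 0 0 0;1 -0.1 0.1 0 0 0 0;1 -9 0.1 -4 0 0 0;1 -9 0.1 -8 0 0 0;1 -9 0.1 -8 0 0 0;1 -9 0.1 -8 0 0 0"}}

```text
time_s: 21.58
eef_pos: [528.1, 140.9, 259.2]
ee_rot: [0.004, 0.719, 0.695, 0.003]
force: [0.4, 0.6, 0.0]
grip_width: 1.0
grip_force: 0.0
```

Run:
```python
from h import *
print(sense()["eef_pos"]);chk("pics/c2.png",66);chk("pics/c2b.png",120)
print(row([672,-189,250],-.032))
```

```text
[528.13222055 140.88360072 259.19680361]
rack-frame corners [[-29.5, 123.6], [26.3, 123.6], [28.5, 44.3], [-32.7, 44.4]] c [-1.9 84. ]
rack-frame corners [[-29.6, 124.2], [26.5, 124.2], [28.9, 44.7], [-32.6, 44.9]] c [-1.7 84.5]
[-3.2715e+01  1.5630e+01  4.4900e-01  3.0000e-03 -0.0000e+00 -2.0000e-03]
```

View pics/c2.png

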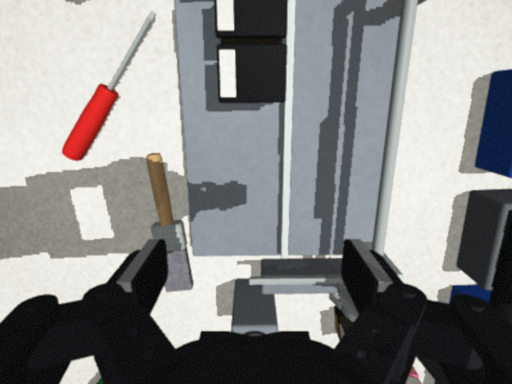

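>>> {"fn": "step_arm", "kwargs": {"commands": "1 -32.7 15.6 0.5 0 0 0;1 -32.7 15.6 0.5 0 0 0;1 -32.7 15.6 0.5 0 0 0;1 -32.7 15.6 0.5 0 0 0;1 -32.7 15.6 0.5 0 0 0;1 -32.7 15.6 0.5 0 0 0;1 -32.7 15.6 0.5 0 0 0;1 -32.7 15.6 0.5 0 0 0;1 -32.7 15.6 0.5 0 0 0;1 -32.7 15.6 0.5 0 0 0;1 -32.7 15.6 0.5 0 0 0;1 -32.7 15.6 0.5 0 0 0;1 -32.7 15.6 0.5 0 0 0;1 -32.7 15.6 0.5 0 0 0"}}

```text
time_s: 22.85
eef_pos: [671.8, -186.3, 248.0]
ee_rot: [-0.0, 0.718, 0.696, 0.0]
force: [0.8, -0.8, 0.6]
grip_width: 0.997
grip_force: 0.0
```

```bash
python3 -c "
from h import *
pick('pics/r3.png',(677,-115))"
```

```text
eef [ 671.8 -186.6  248.1] C [ 676.1 -116.2] L [56.1 45.1] yaw 0.10369175112114866 px [[225.0, 80.0], [283.0, 72.0], [289.0, 120.0], [231.0, 128.0]]
above [ 7.048  0.219 14.815  0.     0.    -0.134] down [ 7.048  0.218 20.615  0.     0.    -0.134]
0.81 [ 677. -118.]
0.72 [ 745. -232.]
0.63 [ 560. -336.]
0.58 [ 425. -322.]
```

Two relays stand side by side against the rail (blocks at (252,20) and (252,72)), fronts to the robot. Next I pick the third.

>>> {"fn": "step_arm", "kwargs": {"commands": "1 7 0.2 4 0 0 -0.12;1 7 0.2 8 0 0 -0.134;1 7 0.2 11 0 0 -0.134;1 7 0.2 14 0 0 -0.134;1 7 0.2 17 0 0 -0.134;1 7 0.2 20.5 0 0 -0.134;1 7 0.2 20.5 0 0 -0.134;1 7 0.2 20.5 0 0 -0.134;0.4 7 0.2 20.5 0 0 -0.134;0.4 7 0.2 20.5 0 0 -0.134;0.4 7 0.2 20.5 0 0 -0.134;0.4 7 0.2 20.5 0 0 -0.134;0.4 7 0.2 20.5 0 0 -0.134;0.4 7 0.2 20.5 0 0 -0.134;0.4 7 0.2 16 0 0 -0.134;0.4 7 0.2 12 0 0 -0.134;0.4 7 0.2 8 0 0 -0.134;0.4 7 0.2 4 0 0 -0.134;0.4 7 0.2 1 0 0 -0.1;0.4 7 0.2 1 0 0 0"}}

```text
time_s: 24.62
eef_pos: [677.5, -118.5, 247.2]
ee_rot: [0.006, 0.719, 0.695, 0.003]
force: [0.2, -0.1, -2.2]
grip_width: 0.7
grip_force: 47.2
```

```bash
python3 -c "
from h import *
place(-2,14)"
```

```text
above [ 2.9377e+01 -1.6117e+01  9.3910e+00  1.3000e-02  4.0000e-03 -1.0000e-03] down [ 2.9405e+01 -1.6205e+01  1.6090e+01  1.3000e-02  4.0000e-03 -1.0000e-03]
```

>>> {"fn": "step_arm", "kwargs": {"commands": "0.4 0 -4 0 0 0 0;0.4 0 -8 0 0 0 0;0.4 0 -12 0 0 0 0;0.4 0 -16.2 0 0 0 0;0.4 4 -16.2 0 0 0 0;0.4 29.4 -16.2 0 0 0 0;0.4 29.4 -16.2 0 0 0 0;0.4 29.4 -16.2 0 0 0 0;0.4 29.4 -16.2 0 0 0 0;0.4 29.4 -16.2 0 0 0 0;0.4 29.4 -16.2 0 0 0 0;0.4 29.4 -16.2 0 0 0 0;0.4 29.4 -16.2 0 0 0 0;0.4 29.4 -16.2 3 0 0 0;0.4 29.4 -16.2 6 0 0 0;0.4 29.4 -16.2 6.5 0 0 0;0.4 29.4 -16.2 6.5 0 0 0;0.4 29.4 -16.2 6.5 0 0 0"}}

```text
time_s: 26.12
eef_pos: [524.2, 180.3, 174.5]
ee_rot: [0.001, 0.719, 0.695, 0.001]
force: [0.3, 0.2, -3.2]
grip_width: 0.698
grip_force: 47.6
```

```bash
python3 -c "
from h import *
place(-2,14)"
```

```text
above [-1.700e-02  3.160e-01  2.449e+00  2.000e-03 -0.000e+00 -1.000e-03] down [-1.900e-02  3.030e-01  9.149e+00  2.000e-03 -0.000e+00 -1.000e-03]
```

>>> {"fn": "step_arm", "kwargs": {"commands": "0.4 0 0.3 3 0 0 0;0.4 0 0.3 5.5 0 0 0;0.4 0 0.3 7.5 0 0 0;0.4 0 0.3 8.6 0 0 0;0.4 0 0.3 9.1 0 0 0;0.4 0 0.3 9.1 0 0 0;0.4 0 0.3 9.1 0 0 0;1 0 0.3 9.1 0 0 0;1 0 0.3 9.1 0 0 0;1 0 0.3 9.1 0 0 0;1 0 0.3 9.1 0 0 0;1 0 0.3 5 0 0 0;1 0 0.3 0 0 0 0;1 -9 0.3 -4 0 0 0;1 -9 0.3 -8 0 0 0;1 -9 0.3 -8 0 0 0;1 -9 0.3 -8 0 0 0"}}

```text
time_s: 27.53
eef_pos: [525.5, 87.8, 259.0]
ee_rot: [0.004, 0.719, 0.695, 0.003]
force: [-0.3, -0.8, -0.2]
grip_width: 1.001
grip_force: 0.0
```

Run:
```python
from h import *
print(sense()["eef_pos"]);chk("pics/c3.png",14)
print(row([557,-411,250],-.032),row([420,-395,250],-.032))
```

```text
[525.51389727  87.78518463 259.01150239]
rack-frame corners [[-30.4, 70.2], [26.9, 70.3], [29.2, -6.5], [-33.4, -6.3]] c [-1.9 31.9]
[-4.9859e+01  4.9350e+00  7.1900e-01  7.0000e-03  0.0000e+00 -3.0000e-03] [-4.8737e+01 -8.8120e+00  6.1800e-01  7.0000e-03  0.0000e+00 -3.0000e-03]
```

>>> {"fn": "step_arm", "kwargs": {"commands": "1 -48.7 -8.8 0.6 0 0 0;1 -48.7 -8.8 0.6 0 0 0;1 -48.7 -8.8 0.6 0 0 0;1 -48.7 -8.8 0.6 0 0 0;1 -48.7 -8.8 0.6 0 0 0;1 -48.7 -8.8 0.6 0 0 0;1 -48.7 -8.8 0.6 0 0 0;1 -48.7 -8.8 0.6 0 0 0;1 -48.7 -8.8 0.6 0 0 0;1 -48.7 -8.8 0.6 0 0 0;1 -48.7 -8.8 0.6 0 0 0;1 -48.7 -8.8 0.6 0 0 0;1 -48.7 -8.8 0.6 0 0 0;1 -48.7 -8.8 0.6 0 0 0;1 -48.7 -8.8 0.6 0 0 0;1 -48.7 -8.8 0.6 0 0 0"}}

```text
time_s: 28.92
eef_pos: [420.7, -391.6, 246.5]
ee_rot: [-0.0, 0.718, 0.696, 0.0]
force: [-1.0, -0.1, 0.0]
grip_width: 1.001
grip_force: 0.0
```

```bash
python3 -c "
from h import *
pick('pics/r4.png',(425,-321))"
```

```text
eef [ 420.8 -391.6  246.7] C [ 425.3 -320.7] L [56.3 45. ] yaw 0.3009576921498624 px [[221.0, 87.0], [277.0, 67.0], [293.0, 112.0], [237.0, 132.0]]
above [ 7.094  0.241 14.675 -0.    -0.    -0.331] down [ 7.092  0.242 20.475 -0.    -0.    -0.331]
0.89 [ 289. -226.]
0.82 [ 424. -320.]
0.63 [ 563. -334.]
```

>>> {"fn": "step_arm", "kwargs": {"commands": "1 7.1 0.2 4 0 0 -0.12;1 7.1 0.2 8 0 0 -0.24;1 7.1 0.2 11 0 0 -0.331;1 7.1 0.2 14 0 0 -0.331;1 7.1 0.2 17 0 0 -0.331;1 7.1 0.2 20.4 0 0 -0.331;1 7.1 0.2 20.4 0 0 -0.331;1 7.1 0.2 20.4 0 0 -0.331;0.4 7.1 0.2 20.4 0 0 -0.331;0.4 7.1 0.2 20.4 0 0 -0.331;0.4 7.1 0.2 20.4 0 0 -0.331;0.4 7.1 0.2 20.4 0 0 -0.331;0.4 7.1 0.2 20.4 0 0 -0.331;0.4 7.1 0.2 20.4 0 0 -0.331;0.4 7.1 0.2 16 0 0 -0.331;0.4 7.1 0.2 12 0 0 -0.331;0.4 7.1 0.2 8 0 0 -0.331;0.4 7.1 0.2 4 0 0 -0.22;0.4 7.1 0.2 1 0 0 -0.1;0.4 7.1 0.2 1 0 0 0"}}

```text
time_s: 30.68
eef_pos: [425.6, -323.3, 244.7]
ee_rot: [0.006, 0.72, 0.694, -0.0]
force: [0.7, -0.6, -4.1]
grip_width: 0.697
grip_force: 48.6
```

```bash
python3 -c "
from h import *
place(-2,-38)"
```

```text
above [ 4.5576e+01  8.2260e+00  9.1100e+00  9.0000e-03  1.0000e-02 -6.0000e-03] down [ 4.5640e+01  8.1680e+00  1.5809e+01  9.0000e-03  1.0000e-02 -6.0000e-03]
```

>>> {"fn": "step_arm", "kwargs": {"commands": "0.4 45.5 8.2 0 0 0 0;0.4 45.5 8.2 0 0 0 0;0.4 45.5 8.2 0 0 0 0;0.4 45.5 8.2 0 0 0 0;0.4 45.5 8.2 0 0 0 0;0.4 45.5 8.2 0 0 0 0;0.4 45.5 8.2 0 0 0 0;0.4 45.5 8.2 0 0 0 0;0.4 45.5 8.2 0 0 0 0;0.4 45.5 8.2 0 0 0 0;0.4 45.5 8.2 0 0 0 0;0.4 45.5 8.2 0 0 0 0;0.4 45.5 8.2 0 0 0 0;0.4 45.5 8.2 3 0 0 0;0.4 45.5 8.2 6 0 0 0;0.4 45.5 8.2 6.5 0 0 0;0.4 45.5 8.2 6.5 0 0 0;0.4 45.5 8.2 6.5 0 0 0"}}

```text
time_s: 32.18
eef_pos: [521.5, 129.4, 173.5]
ee_rot: [0.001, 0.719, 0.695, 0.001]
force: [0.8, -0.9, -2.6]
grip_width: 0.698
grip_force: 48.0
```

```bash
python3 -c "
from h import *
place(-2,-38)"
```

```text
above [-1.130e-01  4.310e-01  2.349e+00  2.000e-03  0.000e+00 -1.000e-03] down [-1.120e-01  4.180e-01  9.049e+00  2.000e-03  0.000e+00 -1.000e-03]
```

>>> {"fn": "step_arm", "kwargs": {"commands": "0.4 -0.1 0.4 3 0 0 0;0.4 -0.1 0.4 5.5 0 0 0;0.4 -0.1 0.4 7.5 0 0 0;0.4 -0.1 0.4 8.6 0 0 0;0.4 -0.1 0.4 9 0 0 0;0.4 -0.1 0.4 9 0 0 0;0.4 -0.1 0.4 9 0 0 0;1 -0.1 0.4 9 0 0 0;1 -0.1 0.4 9 0 0 0;1 -0.1 0.4 9 0 0 0;1 -0.1 0.4 9 0 0 0;1 -0.1 0.4 5 0 0 0;1 -0.1 0.4 0 0 0 0;1 -9 0.4 -4 0 0 0;1 -9 0.4 -8 0 0 0;1 -9 0.4 -8 0 0 0;1 -9 0.4 -8 0 0 0"}}

```text
time_s: 33.6
eef_pos: [523.9, 36.6, 258.1]
ee_rot: [0.005, 0.719, 0.695, 0.003]
force: [0.3, 0.0, 0.6]
grip_width: 0.998
grip_force: 0.0
```

Run:
```python
from h import *
print(sense()["eef_pos"]);chk("pics/c4.png",-38)
print(row([558,-409,250],-.032))
```

```text
[523.85731743  36.63755819 258.05171663]
rack-frame corners [[-31.1, 18.6], [26.0, 18.6], [28.3, -59.5], [-34.2, -59.4]] c [ -2.7 -20.4]
[-4.4551e+01  5.0230e+00  6.2800e-01  7.0000e-03  1.0000e-03 -3.0000e-03]
```

>>> {"fn": "step_arm", "kwargs": {"commands": "1 -44.5 5 0.6 0 0 0;1 -44.5 5 0.6 0 0 0;1 -44.5 5 0.6 0 0 0;1 -44.5 5 0.6 0 0 0;1 -44.5 5 0.6 0 0 0;1 -44.5 5 0.6 0 0 0;1 -44.5 5 0.6 0 0 0;1 -44.5 5 0.6 0 0 0;1 -44.5 5 0.6 0 0 0;1 -44.5 5 0.6 0 0 0;1 -44.5 5 0.6 0 0 0;1 -44.5 5 0.6 0 0 0;1 -44.5 5 0.6 0 0 0;1 -44.5 5 0.6 0 0 0;1 -44.5 5 0.6 0 0 0"}}

```text
time_s: 34.9
eef_pos: [558.3, -404.8, 245.7]
ee_rot: [-0.0, 0.718, 0.696, 0.0]
force: [1.2, 1.0, 0.3]
grip_width: 1.003
grip_force: 0.0
```

```bash
python3 -c "
from h import *
pick('pics/r5.png',(562,-335))"
```

```text
eef [ 558.3 -404.9  246. ] C [ 558.  -334.2] L [57.2 44.8] yaw 0.5392902113365519 px [[214.0, 97.0], [264.0, 63.0], [291.0, 103.0], [240.0, 137.0]]
above [ 7.063 -0.248 14.603  0.    -0.    -0.57 ] down [ 7.062 -0.248 20.403  0.    -0.    -0.57 ]
0.96 [ 286. -225.]
0.77 [ 566. -333.]
```

>>> {"fn": "step_arm", "kwargs": {"commands": "1 7.1 -0.2 3 0 0 -0.12;1 7.1 -0.2 5 0 0 -0.24;1 7.1 -0.2 8 0 0 -0.36;1 7.1 -0.2 11 0 0 -0.48;1 7.1 -0.2 13 0 0 -0.57;1 7.1 -0.2 16 0 0 -0.57;1 7.1 -0.2 20.3 0 0 -0.57;1 7.1 -0.2 20.3 0 0 -0.57;1 7.1 -0.2 20.3 0 0 -0.57;0.4 7.1 -0.2 20.3 0 0 -0.57;0.4 7.1 -0.2 20.3 0 0 -0.57;0.4 7.1 -0.2 20.3 0 0 -0.57;0.4 7.1 -0.2 20.3 0 0 -0.57;0.4 7.1 -0.2 20.3 0 0 -0.57;0.4 7.1 -0.2 20.3 0 0 -0.57;0.4 7.1 -0.2 16 0 0 -0.57;0.4 7.1 -0.2 12 0 0 -0.57;0.4 7.1 -0.2 8 0 0 -0.57;0.4 7.1 -0.2 4 0 0 -0.47;0.4 7.1 -0.2 1 0 0 -0.37"}}

```text
time_s: 36.67
eef_pos: [558.0, -335.3, 240.7]
ee_rot: [0.002, 0.58, 0.815, -0.0]
force: [-0.0, -0.7, -4.2]
grip_width: 0.697
grip_force: 47.4
```

```bash
python3 -c "
from h import *
print(sense()['ee_rot']);place(-2,-90)"
```

```text
[ 2.16378480e-03  5.79911342e-01  8.14676686e-01 -2.22996558e-04]
above [4.0017e+01 1.0245e+01 8.9370e+00 3.0000e-03 3.0000e-03 3.6600e-01] down [4.0042e+01 1.0231e+01 1.5637e+01 3.0000e-03 3.0000e-03 3.6600e-01]
```

>>> {"fn": "step_arm", "kwargs": {"commands": "0.4 40 10.2 -1 0 0 0.366;0.4 40 10.2 -1 0 0 0.366;0.4 40 10.2 -1 0 0 0.366;0.4 40 10.2 -1 0 0 0.366;0.4 40 10.2 -1 0 0 0.366;0.4 40 10.2 -1 0 0 0.366;0.4 40 10.2 -1 0 0 0.366;0.4 40 10.2 -1 0 0 0.366;0.4 40 10.2 -1 0 0 0.366;0.4 40 10.2 -1 0 0 0.366;0.4 40 10.2 -1 0 0 0.366;0.4 40 10.2 -1 0 0 0.366;0.4 40 10.2 -1 0 0 0.366;0.4 40 10.2 3 0 0 0.366;0.4 40 10.2 6 0 0 0.366;0.4 40 10.2 6.5 0 0 0.366;0.4 40 10.2 6.5 0 0 0.366;0.4 40 10.2 6.5 0 0 0.366"}}

```text
time_s: 38.17
eef_pos: [522.5, 75.1, 172.4]
ee_rot: [0.001, 0.717, 0.697, 0.001]
force: [0.6, -0.1, -4.1]
grip_width: 0.697
grip_force: 45.9
```

```bash
python3 -c "
from h import *
place(-2,-90)"
```

```text
above [1.080e-01 1.560e-01 2.244e+00 2.000e-03 0.000e+00 3.000e-03] down [1.080e-01 1.420e-01 8.943e+00 2.000e-03 0.000e+00 3.000e-03]
```

>>> {"fn": "step_arm", "kwargs": {"commands": "0.4 0.1 0.1 3 0 0 0;0.4 0.1 0.1 5.5 0 0 0;0.4 0.1 0.1 7.5 0 0 0;0.4 0.1 0.1 8.5 0 0 0;0.4 0.1 0.1 8.9 0 0 0;0.4 0.1 0.1 8.9 0 0 0;0.4 0.1 0.1 8.9 0 0 0;1 0.1 0.1 8.9 0 0 0;1 0.1 0.1 8.9 0 0 0;1 0.1 0.1 8.9 0 0 0;1 0.1 0.1 8.9 0 0 0;1 0.1 0.1 5 0 0 0;1 0.1 0.1 0 0 0 0;1 0 0 -4 0 0 0;1 2 0 -8 0 0 0;1 2 0 -12 0 0 0;1 2 0 -16 0 0 0;1 2 0 -16 0 0 0;1 2 0 -16 0 0 0"}}

```text
time_s: 39.75
eef_pos: [522.8, 95.9, 333.6]
ee_rot: [0.002, 0.717, 0.697, 0.002]
force: [-0.5, -0.7, -0.9]
grip_width: 1.0
grip_force: 0.0
```

Run:
```python
from h import *
m=camera_model("wrist");im=capture("wrist");cv2.imwrite("pics/row.png",cv2.cvtColor(im,cv2.COLOR_RGB2BGR))
print(sense()["eef_pos"])
for p in spot_point("wrist","relay1"): print(round(p["score"],2),inrack(rk,ray(m,p["xy"],40)[:2]).round(1))
for p in spot_point("wrist","release_top"): print(p["score"],ray(m,p["xy"],125),p["xy"])
P=w(rk,(0,-235,0))[0];print(P)
```

```text
[522.28534881  95.81868314 331.08866443]
0.97 [ -3.4 -88.4]
0.9 [-3.8 67.2]
0.79 [ -4.3 -35.5]
0.74 [524.03369523  94.03563288 125.        ] [254.6, 165.7]
0.68 [520.76166745 -66.74364308 125.        ] [255.4, 286.2]
[521.48128335 -68.87969027   0.        ]
```

View pics/row.png

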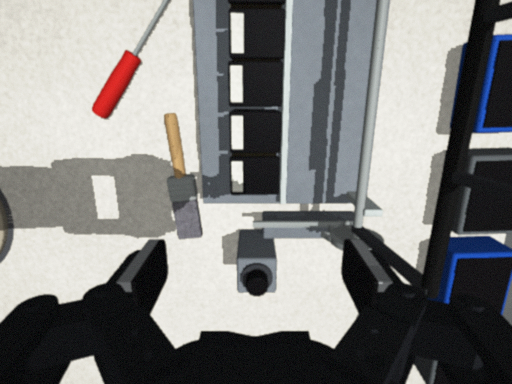

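The row has four relays visible against the rail at (257,28), (257,80), (257,130), (257,174); the first lies above the frame. The plunger is at (257,282). I'll move above it with the fingers shut and check the whole row from the top camera.

```bash
python3 -c "
from h import *
print(row([521,-68,180],-.032))"
```

```text
[-1.6370e+01  4.2600e-01  1.4912e+01 -3.0000e-03 -0.0000e+00  4.0000e-03]
```

>>> {"fn": "step_arm", "kwargs": {"commands": "0 -4 0.4 0 0 0 0;0 -8 0.4 0 0 0 0;0 -12 0.4 0 0 0 0;0 -16.4 0.4 0 0 0 0;0 -16.4 0.4 4 0 0 0;0 -16.4 0.4 8 0 0 0;0 -16.4 0.4 12 0 0 0;0 -16.4 0.4 14.9 0 0 0;0 -16.4 0.4 14.9 0 0 0;0 -16.4 0.4 14.9 0 0 0;0 -16.4 0.4 14.9 0 0 0"}}

```text
time_s: 40.82
eef_pos: [522.2, -68.4, 183.2]
ee_rot: [0.001, 0.717, 0.697, 0.0]
force: [0.2, 0.9, 0.4]
grip_width: -0.003
grip_force: 0.0
```

Run:
```python
from h import *
s=sense();print(s["eef_pos"],s["grip_width"],s["force"])
m=camera_model("wrist");im=capture("wrist")
for p in spot_point("wrist","release_top"): print(p["score"],ray(m,p["xy"],125),p["xy"])
a=capture("top");b=capture("side")
cv2.imwrite("pics/t3.png",cv2.cvtColor(cv2.vconcat([cv2.resize(a[120:280,120:380],(780,480))]),cv2.COLOR_RGB2BGR));cv2.imwrite("pics/s3.png",cv2.cvtColor(b,cv2.COLOR_RGB2BGR))
```

```text
[522.17531234 -68.41172483 183.22813011] -0.003483827810539232 [0.24075582 0.8974877  0.36116878]
0.77 [521.49736555 -65.96938366 125.        ] [253.6, 210.2]
```

View pics/t3.png

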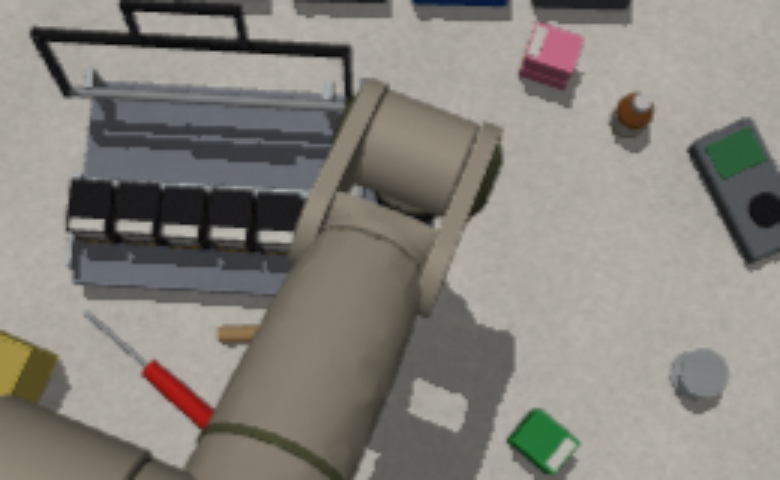

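All five stand in the row, fronts to the robot. Now press the plunger.

>>> {"fn": "step_arm", "kwargs": {"commands": "0 0.1 -0.1 2 0 0 0;0 0.1 -0.1 3.5 0 0 0;0 0.1 -0.1 4.2 0 0 0;0 0.1 -0.1 4.6 0 0 0;0 0.1 -0.1 5 0 0 0;0 0.1 -0.1 5.3 0 0 0;0 0.1 -0.1 5.3 0 0 0;0 0.1 -0.1 5.3 0 0 0;0 0.1 -0.1 5.3 0 0 0"}}

```text
time_s: 41.77
eef_pos: [520.9, -67.2, 129.9]
ee_rot: [0.001, 0.717, 0.697, 0.0]
force: [-2.3, 0.7, 7.6]
grip_width: -0.001
grip_force: 3.6
```

Run:
```python
from h import *
s=sense();print(s["eef_pos"],s["force"])
a=capture("side");cv2.imwrite("pics/s4.png",cv2.cvtColor(cv2.resize(a[60:260,160:400],(720,600)),cv2.COLOR_RGB2BGR))
```

```text
[520.90683216 -67.2427607  129.8632808 ] [-2.32490318  0.67399409  7.60612962]
```

View pics/s4.png

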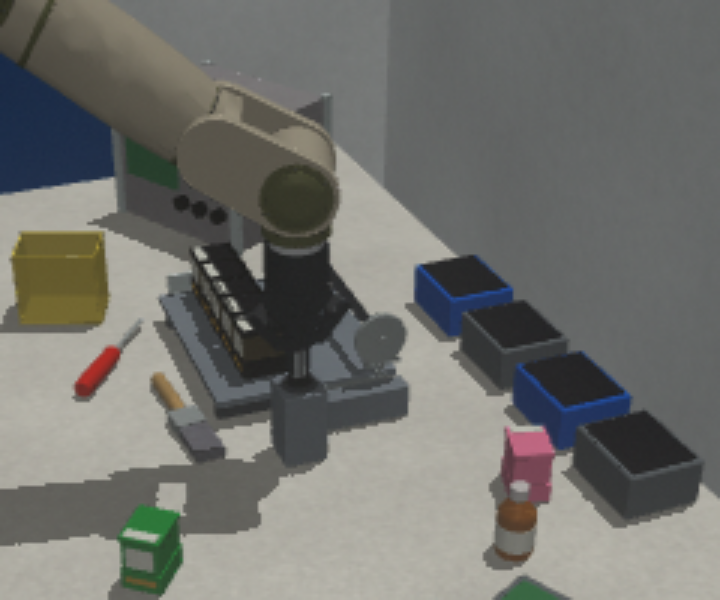

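Fully pressed, and the clamp no longer stands above the gripper. I'll hold a moment longer, then retreat.

>>> {"fn": "step_arm", "kwargs": {"commands": "0 0 0 0.1 0 0 0;0 0 0 0.1 0 0 0;0 0 0 0.1 0 0 0;0 0 0 0.1 0 0 0;0 0 0 0.1 0 0 0;0 0 0 0.1 0 0 0;0 0 0 -3 0 0 0;0 0 0 -7 0 0 0;0 0 0 -11 0 0 0;0 -4 -4 -15 0 0 0;0 -8 -8 -18 0 0 0;0 -12 -12 -18 0 0 0;0 -16 -12 -18 0 0 0;0 -20 -12 -18 0 0 0;0 -20 -12 -18 0 0 0;0 -20 -12 -18 0 0 0;0 -20 -12 -18 0 0 0"}}

```text
time_s: 43.23
eef_pos: [394.3, -265.7, 309.0]
ee_rot: [0.0, 0.718, 0.696, -0.0]
force: [0.9, 0.2, -0.3]
grip_width: -0.001
grip_force: 0.0
```

Run:
```python
from h import *
s=sense();print(s["eef_pos"],s["force"])
a=capture("side")[100:260,170:370];b=capture("top")[120:280,120:320]
cv2.imwrite("pics/f.png",cv2.cvtColor(cv2.resize(cv2.hconcat([a,b]),(800,320),interpolation=cv2.INTER_CUBIC),cv2.COLOR_RGB2BGR))
T,S=camera_model("top"),camera_model("side")
for n,m in(("top",T),("side",S)):
    print(n,[(np.round(p["xy"],1),round(p["score"],2)) for p in spot_point(n,"handle")],[proj(m,w(rk,(130-200*np.cos(q),0,105+200*np.sin(q))))[0].round(1) for q in(0,.09,.3,1.74)])
```

```text
[ 394.32500158 -265.67718846  308.98326333] [ 0.89279759  0.15803179 -0.30646622]
top [(array([182.8, 211.1]), 0.79), (array([222.3, 230.4]), 0.34)] [array([183.2, 211.1]), array([182.3, 210. ]), array([180.4, 205.6]), array([179.6, 122. ])]
side [(array([221.7, 155.8]), 0.86)] [array([223.2, 160.1]), array([223.2, 156.1]), array([224.7, 146.4]), array([278.9, 105.6])]
```

View pics/f.png

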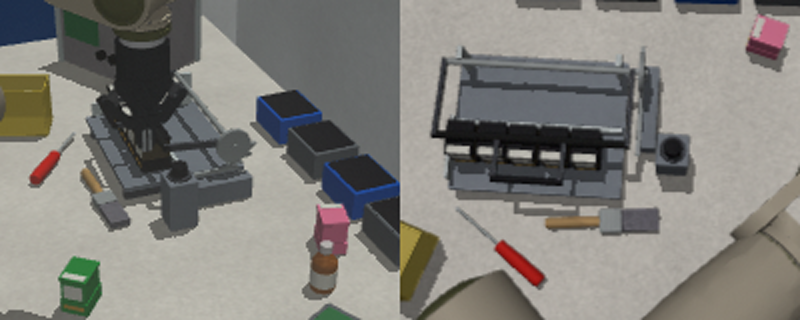

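The clamp lies on all five tops: the handle is seen at side-camera row 155.8, where 0.09 rad predicts 156.1. The row is intact, the plunger is up and the bystanders haven't moved.

```bash
python3 -c "
from rig import *
print(finish_job())"
```

```text
the job is handed in; nothing more can be done
None
```

The job is handed in at about 43 s of the 210 s allowed: all five relays stand in the row, fronts to the robot, with the clamp down on their tops, the plunger up and the bystanders left in place; no verdict came back.

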